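Balance a tether lever on its forks

ROBOT

A 6-joint arm with a two-finger parallel gripper is mounted at the origin on a cart in front of the work surface, level with it; the furniture and walls round the work are solid. World frame = base frame: x ahead of the robot, y to its left, z up, the work surface at z = 0. Lengths are in m, angles in degrees, forces in N, time in s.
With the tool pointing down it reaches from about 0.35 to 0.875 m from the base axis. Payload 4.2 kg.
Tool frame: the origin (TCP) lies between the finger pads; the fingertips stand 8 mm ahead of it and the grasp point (between the pads) lies 11 mm behind it; z points along the fingers, y is the line along which they close (so a half turn about z gives the same grasp; the last joint's range is limited). The gripper opens to 87 mm and grips with 3 to 60 N. Pads are 19 mm wide; open, the fingers measure 117 mm over their backs; the gripper's body (75 mm by 190 mm) begins 51 mm behind the grasp point.
Start: joints at [83.629, 22.042, 0.453, 0, -68.411, -14.817], TCP at [0.226, 0.583, 0.231] pointing down, gripper open.
Joint ranges: [-179.83, 179.83], [-69.29, 118.12], [-61.27, 80.66], [-181.25, 117.63], [-171.15, -9.14], [-177.46, 177.46]. Speed limits (degrees/s): [159.86, 159.86, 180, 180, 180, 180].

INTERFACE

Orientations are given as a 3x3 rotation matrix whose columns are the frame's x, y, z axes.
In Python, from station import sense, capture, camera_model, finish_job, find_in gives the robot as it stands. The module is installed in compiled form; this text tells all that it offers.
- The arm moves only by the tool arm_command, never from a script. Its argument "motion" is a list of rows, each a list of 7 numbers: the finger opening in mm, from 0 to 87, then the shift along the tool's x, y, z in mm, then the turn, a rotation vector about the tool's x, y, z in rad. In form: [[jaw, dx, dy, dz, rx, ry, rz], ...]. A call has 1 to 8 rows; each row shifts and turns the commanded pose from where the row before left it, along the tool's axes as they then stand; what a row does not reach is not made up. A row lasts 1/10 s, in which the tool goes at most 50 mm and 8.59 degrees, less where a joint would pass 70% of its speed; a pose out of reach is approached as far as the arm can. A call with a gripper value outside its range is refused whole. The fingers move at their own pace and stop on an object; the grip force is fixed at half the most. Time passes only in rows, so rows that do not move let the fingers close. It gives the time, the measured TCP pose, the force, the opening and the grip force at its end, in the units of the state.
- sense(): the state, without advancing time (a new reading comes with each control period).
- capture(name): name is "side" or "top" or "wrist"; returns the picture (480x640x3 uint8, red, green, blue); there is no depth.
- camera_model(name): a dict with "fx", "fy", "cx", "cy" (pixels), "R" (3x3) and "t" (3): a world point X has camera coordinates R X + t. Camera axes: x right, y down, z forward; pixel columns grow to the right and rows downward; lengths in m; the calibration is good to about 2 mm. A picture is of the moment at which its call begins: read the wrist's pose just before it. camera_model takes no time and is no camera call; for the wrist camera it gives the pose at the moment of the call.
- finish_job(): hands the job in; it is judged then, once.
Trained networks look in the newest picture that a camera, given by its name, has taken for a name from the list of things; names that differ only in an ending like _2 or _b are one class to them, and where a whole thing is asked for, a point or a joint stands for the part that bears it (a point fixed in the world has none). Each returns a list of dicts, best first, with "p" (0 to 1); they miss things now and then, are a little off and sometimes report something else, mostly with a low value. They report only what shows in the picture. A call takes as long as a camera call.
- find_in(target, camera): "location" ([row, column] in pixels, amid what is visible of it).
The state is a dict: "time_s": time; "joints": joint angles; "joint_velocities": joint speeds; "effort": joint torques, N m; "tcp_pos": TCP position; "ee_rot": TCP orientation; "wrist_force": force on the tool from outside, world axes, zero at the start; "moment": the same for the moment, N m; "gripper_width": opening from 0.0 (shut) to 1.0 (fully open); "gripper_force": force on a finger pad.
Only numpy, scipy, OpenCV 4.12 (cv2) and the standard library are available. Lean on these libraries where they do the work, as an engineer would, in place of code of your own. Each camera call takes 0.05 s, during which the arm holds its last target. There are 200 camera calls.

TASK

The tether lever has been given another swivel head, so its blue pivot saddle no longer sits at the balance point. Hang the lever by the saddle's two pins in the forks of the balancing stand, and shift the bar lengthwise through the stiff saddle until the lever, let go, hangs level by itself. Handle the pivot gently: never load the stand hard, and leave the other things where they are.

Things in the scene. Friction and masses are not known exactly. Their poses are not given: they have to be found in the camera images.
- lever: tether lever: black flat bar with white ticks every 10 mm, 12 mm wide, 8 mm high, 226 mm long, about 0.36 kg with all on it. The bar runs along its y, z is up. Origin: mid bar, at the underside of the end weights, on which it lies; bar axis at z = 24 mm. Bare bar to grip across its width from y = -84 to 89 mm, but for the saddle. Its centre of mass is unknown, between y = -24 and 17 mm.
- counterweight_mid (a point): middle of the lever's brass counterweight, at the bar's -y end: a round weight 36 mm across, 30 mm long along the bar (lever y -116 to -86 mm). 0.12 to 0.19 kg, not known
- swivel_mid (a point): middle of the lever's aluminium swivel head, at the bar's +y end: a block 28 mm wide (lever y 91 to 117 mm; its top stub reaches z = 43 mm). 0.10 to 0.16 kg, not known
- saddle (a joint): place (m) of the blue saddle along the lever's y, 0 at mid bar, range -0.07 to 0.07. It is a block of 0.03 kg, 20 mm long, 26 mm wide, from z = 14 to 44 mm of the lever, that clasps the bar: stiff, slides at about 2 N and stays where it is left. It starts too near the swivel head
- saddle_pivot (a point): midway between the saddle's two steel pivot pins, on their line, z = 40 mm of the lever. Pins 4 mm thick, along x, reach 28 mm from the bar's middle on each side. The centre of mass hangs about 20 mm below them: in the forks each mm out of balance tilts the free lever 3 degrees, heavy end down, give or take 1 degree of friction, to 12 degrees, where the end meets the bench. It swings in about 2 s
- stand: balancing stand, fixed to the bench: dark base plate 76 (x) by 86 mm (y), 11 mm high; on it two aluminium posts, side by side along x, each with a V fork open upward. Origin under its middle; the bar shall run along its y, between the posts, either way round. Its fine forks may be loaded with 15 N at most (the lever alone: 4 N)
- stand_seat (a point): on the stand, 70 mm up: where saddle_pivot lies when both pins are home at the bottom of the forks; the pins lie along its x. The V's are 13 mm wide at the mouth, which is 8 mm higher. The forks are 6 mm thick and 37 mm apart inside: 5 mm of play on each side of the saddle
- screwdriver_1: bystander: precision screwdriver with a red cap, 134 mm long, lying on the bench
- hex_key_1: bystander: hex key with a red sleeve, 72 mm, lying on the bench
- spanner_8: bystander: small open-ended spanner, 98 mm, lying on the bench
- tape_roll: bystander: white roll of tape, 54 mm across, 12 mm high
- marker_pen: bystander: white marker pen with a black cap, 139 mm long, lying
- holder_block: bystander: small aluminium clamp block with a black thumb screw, 22x52x22 mm
- spare_nose_cone: bystander: small white nose cone, 20 mm across, 34 mm high, standing
- petri_dish: bystander: clear petri dish, 62 mm across, 14 mm high

How it is judged (in metres and radians):
On the way:
1. the saddle's pins lie home in both forks (distance between saddle_pivot and stand_seat below 0.008 m and z of saddle_pivot in the frame of stand_seat below 0.003 m), for 0.2 s.
At the end, for the whole second after the job is handed in: Both pins lie home in the forks (pivot point within 8 mm of the seat, nearly all of it sideways play, and under 3 mm high), the lever hangs level within 4 degrees, still (under 0.1 rad/s), its ends clear of the bench; every bystander within 20 mm of where it was (all of step 1 and angle between lever's own y axis and vertical between 1.501 and 1.641 rad and angular speed of lever below 0.1 rad/s and angle between lever's own z axis and vertical below 0.15 rad and distance of each of screwdriver_1, hex_key_1, spanner_8, tape_roll, marker_pen, holder_block, spare_nose_cone, petri_dish from where it was at the start of the episode below 0.02 m); the robot touches nothing.
It fails at once if the stand is loaded with more than 16 N (contact force between stand and anything else above 16 N).
It fails at once if a bystander is pushed more than 20 mm from its place (distance of any of screwdriver_1, hex_key_1, spanner_8, tape_roll, marker_pen, holder_block, spare_nose_cone, petri_dish from where it was at the start of the episode above 0.02 m).
It also fails if it takes over 72 s, if anything falls off the work surface, if the arm or the gripper's body presses on something with over 40 N, if the wrist force passes 120 N, or if a joint passes its speed limit or range.

## Working session

There is one attempt and no reset: what is moved stays moved. The work goes in short steps, Python scripts to look and compute and a tool call to move; the robot and the scene stay as the last step left them, time stands still between calls to the robot, and variables do not carry over. Pictures are saved under pics/ and viewed, at most 10 in all, crops included, and the job is handed in when it is done.

Besides the shell and the picture viewer there is one more tool, called as a command line: name --pt "numbers of a row" for each row, then --argument value for the rest. arm_command: Moves the arm, as the interface text tells. Its arguments: {"type":"object","properties":{"motion":{"type":"array"}},"required":["motion"]}

```bash
mkdir -p pics
cat > h.py <<'E'
import numpy as np,cv2
from station import *
def ray(cam,px):
    m=camera_model(cam);R=np.array(m["R"]);t=np.array(m["t"])
    d=R.T@np.array([(px[1]-m["cx"])/m["fx"],(px[0]-m["cy"])/m["fy"],1]);return -R.T@t,d
def atz(cam,px,z):
    o,d=ray(cam,px);return o+d*(z-o[2])/d[2]
def proj(cam,X):
    m=camera_model(cam);c=np.array(m["R"])@np.array(X)+np.array(m["t"]);return np.array([m["fy"]*c[1]/c[2]+m["cy"],m["fx"]*c[0]/c[2]+m["cx"]])
def tri(c1,p1,c2,p2):
    o1,d1=ray(c1,p1);o2,d2=ray(c2,p2);A=np.c_[d1,-d2];s=np.linalg.lstsq(A,o2-o1,rcond=None)[0]
    a=o1+s[0]*d1;b=o2+s[1]*d2;return (a+b)/2,np.linalg.norm(a-b)
def snap(cam,name):
    im=capture(cam);cv2.imwrite(f"pics/{name}.png",im[:,:,::-1]);return im
np.set_printoptions(precision=4,suppress=True)
E
python3 - <<'E'
from h import *
for c in("top","side"):
    snap(c,c+"0")
    for n in("lever","counterweight_mid","swivel_mid","saddle_pivot","stand","stand_seat"):
        r=find_in(n,c)[:2]
        print(c,n,[(round(x["p"],2),np.round(x["location"]),atz(c,x["location"],{"stand_seat":.07,"saddle_pivot":.04}.get(n,.024))) for x in r])
s=sense();print(s["tcp_pos"],s["ee_rot"],s["time_s"])
E
```

```text
top lever [(0.62, array([299., 334.]), array([ 0.4374, -0.0048,  0.024 ]))]
top counterweight_mid [(0.59, array([303., 374.]), array([ 0.4286, -0.1   ,  0.024 ]))]
top swivel_mid [(0.71, array([292., 287.]), array([0.4509, 0.1046, 0.024 ])), (0.42, array([234., 344.]), array([ 0.5918, -0.0266,  0.024 ]))]
top saddle_pivot [(0.63, array([297., 319.]), array([0.4396, 0.0301, 0.04  ]))]
top stand [(0.6, array([231., 344.]), array([ 0.5988, -0.0248,  0.024 ]))]
top stand_seat [(0.96, array([236., 345.]), array([ 0.5808, -0.0264,  0.07  ]))]
side lever [(0.78, array([266., 385.]), array([0.429 , 0.0206, 0.024 ])), (0.38, array([405., 323.]), array([0.4594, 0.3106, 0.024 ]))]
side counterweight_mid [(0.69, array([228., 394.]), array([ 0.4321, -0.0865,  0.024 ])), (0.47, array([179., 315.]), array([ 0.6301, -0.1908,  0.024 ]))]
side swivel_mid [(0.65, array([307., 368.]), array([0.4369, 0.1202, 0.024 ])), (0.37, array([270., 384.]), array([0.4278, 0.0313, 0.024 ]))]
side saddle_pivot [(0.81, array([268., 379.]), array([0.4362, 0.0432, 0.04  ]))]
side stand [(0.59, array([239., 309.]), array([ 0.5837, -0.0033,  0.024 ]))]
side stand_seat [(0.83, array([239., 308.]), array([0.5702, 0.0422, 0.07  ])), (0.19, array([304., 368.]), array([0.4345, 0.1517, 0.07  ]))]
[0.2259 0.5827 0.2305] [[ 0.9324 -0.3615 -0.    ]
 [-0.3615 -0.9324  0.    ]
 [-0.     -0.     -1.    ]] 0.7
```

View pics/top0.png

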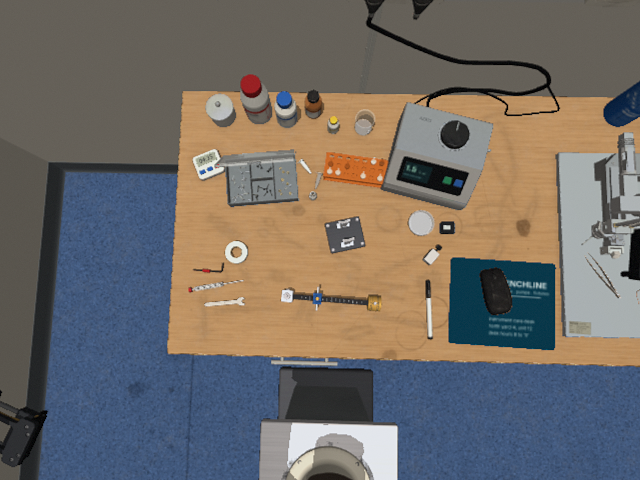

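View pics/side0.png

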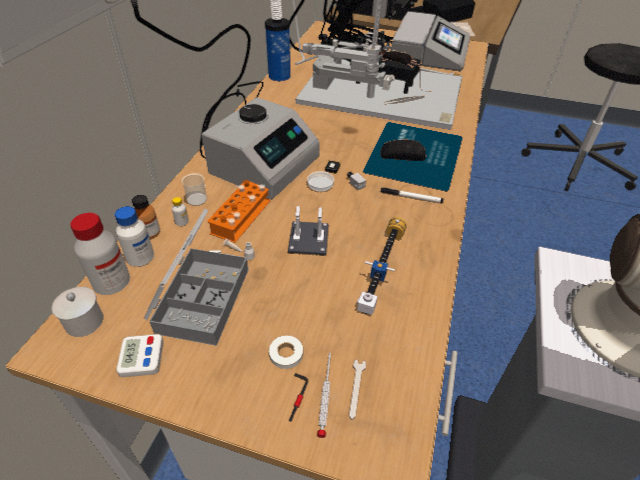

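The top view shows the lever with its swivel at (292,287), saddle at (297,319) and counterweight at (303,374). The stand posts are at about (223,342) and (242,348). The side view agrees with this. The lever's y points roughly to world +y, and the stand is turned about 20° from it. I'll move above both for a close look.

```bash
cat >> h.py <<'E'
from scipy.spatial.transform import Rotation as Ro
def plan(pos,yaw,jaw,n=None,tilt=None):
    """rows from the present pose to pos with tool down, tool x at world yaw (deg)"""
    s=sense();p=np.array(s["tcp_pos"]);R=Ro.from_matrix(s["ee_rot"])
    c,si=np.cos(np.radians(yaw)),np.sin(np.radians(yaw))
    T=Ro.from_matrix(np.array([[c,si,0],[si,-c,0],[0,0,-1.]]))
    if tilt: T=T*Ro.from_rotvec(tilt)
    rv=(R.inv()*T).as_rotvec();d=np.array(pos)-p
    n=n or int(max(np.ceil(np.linalg.norm(d)/.049),np.ceil(np.degrees(np.linalg.norm(rv))/8.5),1))
    for i in range(n):
        v=np.round(R.inv().apply(d/n)*1000,1);w=np.round(rv/n,4);print([jaw,*map(float,v),*map(float,w)],end=",\n");R=R*Ro.from_rotvec(w)
E
python3 - <<'E'
from h import *
m=camera_model("wrist");R=np.array(m["R"]);C=-R.T@np.array(m["t"]);s=sense();E=np.array(s["ee_rot"])
print(m["fx"],m["cx"],m["cy"],"cam in tool",E.T@(C-s["tcp_pos"]),"axes",E.T@R.T)
plan([.47,-.01,.25],-96,60)
E
```

```text
331.3490168582836 314.8738956461311 240.4374788315896 cam in tool [ 0.0816  0.0002 -0.1542] axes [[ 0.0013 -0.9551 -0.2962]
 [ 1.      0.0017 -0.001 ]
 [ 0.0015 -0.2962  0.9551]]
[60, 31.6, 33.2, -1.4, 0.0, 0.0, 0.0933],
[60, 34.5, 30.1, -1.4, 0.0, 0.0, 0.0933],
[60, 37.2, 26.7, -1.4, 0.0, 0.0, 0.0933],
[60, 39.5, 23.2, -1.4, 0.0, 0.0, 0.0933],
[60, 41.5, 19.4, -1.4, 0.0, 0.0, 0.0933],
[60, 43.1, 15.4, -1.4, 0.0, 0.0, 0.0933],
[60, 44.4, 11.3, -1.4, 0.0, 0.0, 0.0933],
[60, 45.2, 7.2, -1.4, 0.0, 0.0, 0.0933],
[60, 45.7, 2.9, -1.4, 0.0, 0.0, 0.0933],
[60, 45.8, -1.3, -1.4, 0.0, 0.0, 0.0933],
[60, 45.4, -5.6, -1.4, 0.0, 0.0, 0.0933],
[60, 44.7, -9.8, -1.4, 0.0, 0.0, 0.0933],
[60, 43.6, -13.9, -1.4, 0.0, 0.0, 0.0933],
[60, 42.1, -17.9, -1.4, 0.0, 0.0, 0.0933],
```

arm_command --pt "60 31.6 33.2 -1.4 0 0 0.0933" --pt "60 34.5 30.1 -1.4 0 0 0.0933" --pt "60 37.2 26.7 -1.4 0 0 0.0933" --pt "60 39.5 23.2 -1.4 0 0 0.0933" --pt "60 41.5 19.4 -1.4 0 0 0.0933" --pt "60 43.1 15.4 -1.4 0 0 0.0933" --pt "60 44.4 11.3 -1.4 0 0 0.0933"

```text
time_s: 1.4
tcp_pos: [0.3484, 0.2846, 0.2408]
ee_rot: [[0.518, -0.855, 0.001], [-0.855, -0.518, 0.001], [-0.0, -0.001, -1.0]]
wrist_force: [1.1, -0.4, -0.2]
gripper_width: 0.687
gripper_force: 0.0
```

arm_command --pt "60 45.2 7.2 -1.4 0 0 0.0933" --pt "60 45.7 2.9 -1.4 0 0 0.0933" --pt "60 45.8 -1.3 -1.4 0 0 0.0933" --pt "60 45.4 -5.6 -1.4 0 0 0.0933" --pt "60 44.7 -9.8 -1.4 0 0 0.0933" --pt "60 43.6 -13.9 -1.4 0 0 0.0933" --pt "60 42.1 -17.9 -1.4 0 0 0.0933" --pt "60 0 0 0 0 0 0"

```text
time_s: 2.2
tcp_pos: [0.4712, -0.014, 0.2503]
ee_rot: [[-0.113, -0.994, 0.0], [-0.994, 0.113, -0.001], [0.001, -0.001, -1.0]]
wrist_force: [-0.6, 0.3, -0.5]
gripper_width: 0.694
gripper_force: 0.0
```

Run:
```python
from h import *
snap("wrist","w1")
for n,z in(("lever",.024),("counterweight_mid",.024),("swivel_mid",.024),("saddle_pivot",.04),("stand",.03),("stand_seat",.07)):
    print(n,[(round(x["p"],2),np.round(x["location"]),atz("wrist",x["location"],z)) for x in find_in(n,"wrist")[:2]])
s=sense();print(s["tcp_pos"],s["wrist_force"],s["moment"],s["time_s"],s["joints"])
```

```text
lever [(0.7, array([210., 350.]), array([ 0.4294, -0.0078,  0.024 ]))]
counterweight_mid [(0.86, array([132., 341.]), array([ 0.4321, -0.0935,  0.024 ]))]
swivel_mid [(0.81, array([301., 348.]), array([0.4396, 0.1119, 0.024 ]))]
saddle_pivot [(0.86, array([249., 348.]), array([0.4363, 0.0372, 0.04  ]))]
stand [(0.88, array([208., 211.]), array([ 0.5881, -0.0253,  0.03  ]))]
stand_seat [(0.91, array([208., 211.]), array([ 0.5741, -0.032 ,  0.07  ]))]
[ 0.4697 -0.0088  0.2503] [-0.4807  0.0289  0.2051] [ 0.1192 -0.0676  0.019 ] 2.55 [ 18.8054   5.8289 -18.5078  -0.0052 -65.6486 -24.6851]
```

View pics/w1.png

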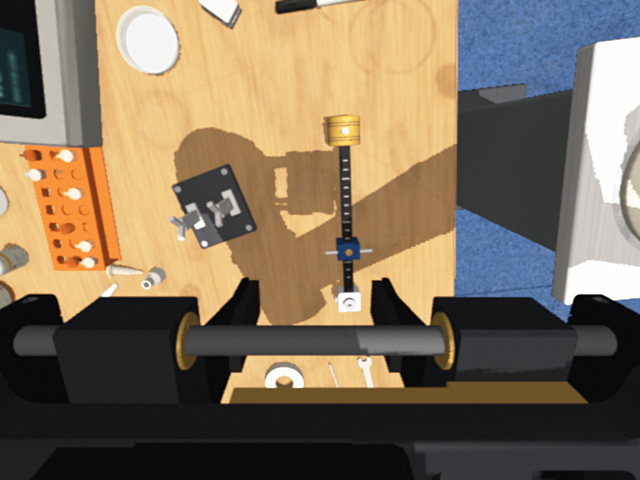

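The wrist view shows the counterweight at (130,343), saddle at (249,348) and swivel at (301,349), given as (row, column). The dark plate's corners, as (x,y), are about (173,188), (229,166), (256,228) and (203,250), with the forks on it.

```bash
python3 - <<'E'
from h import *
im=cv2.imread("pics/w1.png");hsv=cv2.cvtColor(im,cv2.COLOR_BGR2HSV)
c=[(188,173),(166,229),(228,256),(250,203)]
P=np.array([atz("wrist",p,.011) for p in c]);print(P[:,:2],P.mean(0),[np.linalg.norm(P[i]-P[i-1]) for i in range(4)])
e=[P[(i+1)%4]-P[i] for i in range(4)];print([np.degrees(np.arctan2(v[1],v[0])) for v in e])
# blue saddle
m=((hsv[:,:,0]>100)&(hsv[:,:,0]<125)&(hsv[:,:,1]>130)&(hsv[:,:,2]>60)).astype(np.uint8);m[:, :325]=0;m[:,372:]=0;m[:230]=0;m[262:]=0
ys,xs=np.nonzero(m);print("blue",ys.min(),ys.max(),xs.min(),xs.max(),atz("wrist",(ys.mean(),xs.mean()),.04))
# bar dark
pts=[]
for r in list(range(155,230,4)):
    v=hsv[r,325:370,2];k=np.nonzero(v<60)[0]
    if len(k)>4: pts.append(atz("wrist",(r,325+k.mean()),.028)[:2])
pts=np.array(pts);d=np.polyfit(pts[:,1],pts[:,0],1);print("bar x=",d,"yaw",90-np.degrees(np.arctan(d[0])),pts[0],pts[-1])
for n,p,z in(("cw end",(116,345),.036),("cw inner",(146,345),.024),("swtop",(300,349),.043)): print(n,atz("wrist",p,z))
E
python3 - <<'E'
import cv2
im=cv2.imread("pics/w1.png")
a=cv2.resize(im[105:315,160:380],None,fx=2.7,fy=2.7,interpolation=cv2.INTER_CUBIC);cv2.imwrite("pics/w1c.png",a)
E
```

```text
[[ 0.6347 -0.05  ]
 [ 0.564  -0.0685]
 [ 0.5443  0.0086]
 [ 0.6149  0.0301]] [ 0.5895 -0.0199  0.011 ] [np.float64(0.08252958179945026), np.float64(0.0730158910261397), np.float64(0.07952799827563586), np.float64(0.07385279786279529)]
[np.float64(-165.3337728434842), np.float64(104.37699679593193), np.float64(16.989791506365577), np.float64(-76.1513736800731)]
blue 238 259 337 358 [0.436  0.0374 0.04  ]
bar x= [0.0391 0.4342] yaw 87.7581169348169 [ 0.4314 -0.0683] [0.4347 0.0138]
cw end [ 0.428 -0.108  0.036]
cw inner [ 0.4293 -0.0776  0.024 ]
swtop [0.4394 0.1012 0.043 ]
```

View pics/w1c.png

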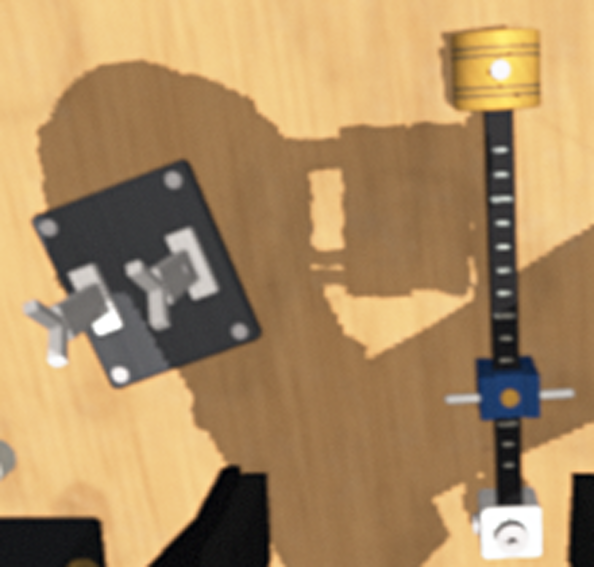

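The crop confirms the bar axis, the saddle at about lever y +35 mm, and fork and plate yaw of about 15°. Next I'll descend onto the bar at about lever y −25.

Run:
```python
from h import *
plan([.4334,-.021,.014],-92.2,40)
s=sense();print(s["moment"])
```

```text
[40, 3.2, 7.0, 47.3, -0.0, 0.0, -0.0129],
[40, 3.1, 7.0, 47.3, -0.0, 0.0, -0.0129],
[40, 3.0, 7.1, 47.3, -0.0, 0.0, -0.0129],
[40, 2.9, 7.1, 47.3, -0.0, 0.0, -0.0129],
[40, 2.8, 7.1, 47.3, -0.0, 0.0, -0.0129],
[ 0.1192 -0.0676  0.019 ]
```

arm_command --pt "40 4 9 45 0 0 -0.0161" --pt "40 4 9 45 0 0 -0.0161" --pt "40 4 9 45 0 0 -0.0161" --pt "40 3 8.3 45 0 0 -0.0161" --pt "40 0 0 28 0 0 0" --pt "40 0 0 28 0 0 0" --pt "40 0 0 0 0 0 0" --pt "40 0 0 0 0 0 0"

```text
time_s: 3.35
tcp_pos: [0.4339, -0.0213, 0.0145]
ee_rot: [[-0.039, -0.999, -0.0], [-0.999, 0.039, -0.0], [0.0, 0.0, -1.0]]
wrist_force: [0.5, 0.1, 0.9]
gripper_width: 0.461
gripper_force: 0.0
```

Run:
```python
from h import *
snap("wrist","w2");s=sense();E=np.array(s["ee_rot"]);print(s["tcp_pos"],np.degrees(np.arctan2(E[1,0],E[0,0])),s["wrist_force"],s["moment"],s["time_s"],s["gripper_width"])
```

```text
[ 0.4346 -0.0212  0.0152] -92.23548416729582 [ 0.8486 -0.0782 -0.3339] [ 0.1073 -0.1055  0.036 ] 3.4 0.457049855620968
```

View pics/w2.png

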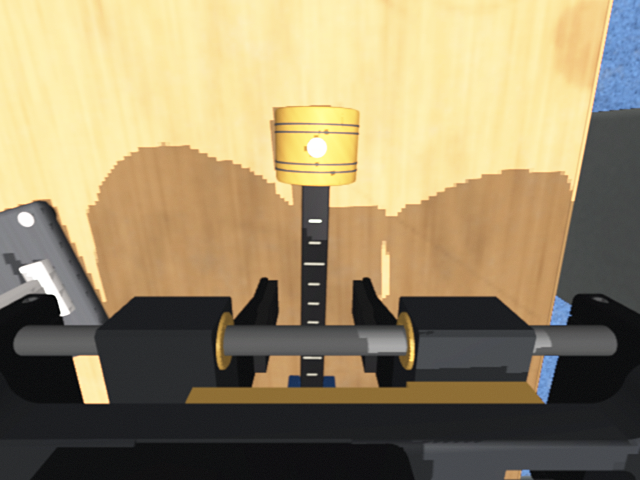

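The bar lies midway between the fingers, at column about 314. The long tick at row 264 is lever y −50. I'll take a force baseline and then grip.

```bash
cat >> h.py <<'E'
def fm(n=12):
    A=[]
    for i in range(n): capture("top");s=sense();A.append([*s["wrist_force"],*s["moment"],*s["tcp_pos"]])
    A=np.array(A);print("F,M",A.mean(0)[:6],"std",A.std(0)[:6],"tcp",A.mean(0)[6:],"t",s["time_s"],"w",s["gripper_width"]*87,s["gripper_force"]);return A.mean(0)
E
python3 - <<'E'
from h import *
for y in(-.03,-.0212,-.01,.0): print(y,proj("wrist",[.4334,y,.028]))
for r in(221,243,264,284,303,322): print(r,atz("wrist",(r,314),.028))
print("cw",atz("wrist",(147,316),.042))
fm()
E
```

```text
-0.03 [298.911  316.1785]
-0.0212 [315.4012 316.8477]
-0.01 [335.6204 317.6681]
0.0 [352.9853 318.3728]
221 [ 0.433  -0.0679  0.028 ]
243 [ 0.4334 -0.0578  0.028 ]
264 [ 0.4337 -0.0477  0.028 ]
284 [ 0.4341 -0.0377  0.028 ]
303 [ 0.4345 -0.0279  0.028 ]
322 [ 0.4349 -0.0177  0.028 ]
cw [ 0.4309 -0.0995  0.042 ]
F,M [ 0.0087  0.1243  0.176   0.0557 -0.041  -0.003 ] std [0.4701 0.6817 0.3951 0.0238 0.0304 0.0262] tcp [ 0.4341 -0.0218  0.015 ] t 4.0 w 39.917179808834575 0.0
```

arm_command --pt "5 0 0 0 0 0 0" --pt "5 0 0 0 0 0 0" --pt "5 0 0 0 0 0 0" --pt "5 0 0 0 0 0 0" --pt "5 0 0 0 0 0 0" --pt "5 0 0 0 0 0 0"

```text
time_s: 4.6
tcp_pos: [0.4338, -0.022, 0.0142]
ee_rot: [[-0.041, -0.999, 0.001], [-0.999, 0.041, 0.0], [-0.0, -0.001, -1.0]]
wrist_force: [0.4, 1.5, 0.5]
gripper_width: 0.133
gripper_force: 31.0
```

arm_command --pt "5 0 0 -15 0 0 0" --pt "5 0 0 -25 0 0 0" --pt "5 0 0 -25 0 0 0" --pt "5 -10 -10 -15 0 0 0" --pt "5 -10 -15 0 0 0 0" --pt "5 -10 -15 0 0 0 0" --pt "5 0 0 0 0 0 0"

```text
time_s: 5.3
tcp_pos: [0.4761, 0.0072, 0.0937]
ee_rot: [[-0.04, -0.999, 0.001], [-0.999, 0.04, 0.0], [-0.0, -0.001, -1.0]]
wrist_force: [-0.0, 0.7, -3.8]
gripper_width: 0.132
gripper_force: 29.8
```

Run:
```python
from h import *
snap("wrist","w3");s=sense()
print(find_in("stand_seat","wrist")[:1],find_in("stand","wrist")[:1])
fm(14)
plan([.48,.01,.095],-75,5)
```

```text
[{'location': [212.9, 148.9], 'p': 0.76}] [{'location': [212.5, 144.3], 'p': 0.85}]
F,M [-0.0154  0.1728 -4.0984  0.0079 -0.0474 -0.0113] std [0.6059 0.4398 0.4201 0.0187 0.0271 0.03  ] tcp [0.4742 0.0061 0.094 ] t 6.15 w 11.679513638285265 29.836180552229052
[5, -1.3, -1.7, -0.3, -0.0, 0.0, -0.1009],
[5, -1.1, -1.8, -0.3, -0.0, 0.0, -0.1009],
[5, -0.9, -1.9, -0.3, -0.0, 0.0, -0.1009],
```

View pics/w3.png

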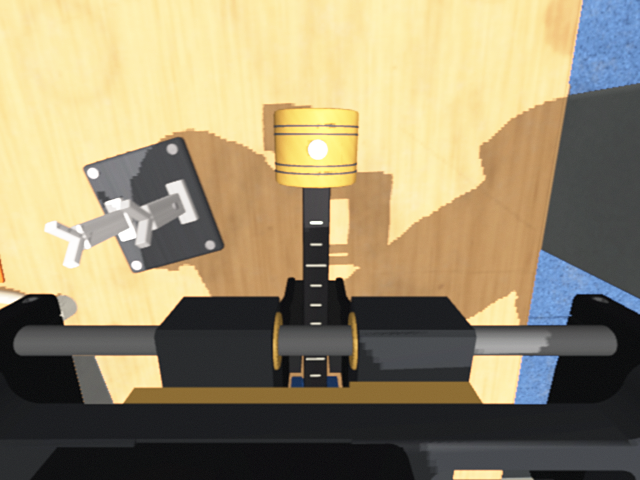

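From the moment, the CoM is near lever y −11, so the balanced saddle position is near −15. A grip at −52 would leave room for the whole shift. In w3 (x,y) the plate corners are (84,167), (181,138), (223,246) and (136,272). The fork tips are near (127,203), (145,242), (51,231) and (72,263).

Run:
```python
from h import *
P=np.array([atz("wrist",p,.011) for p in[(167,84),(138,181),(246,223),(272,136)]])
print("plate",P.mean(0),[round(np.linalg.norm(P[i]-P[i-1])*1000) for i in range(4)],[np.degrees(np.arctan2(*(P[(i+1)%4]-P[i])[1::-1])) for i in range(4)])
T=np.array([atz("wrist",p,.077) for p in[(203,127),(242,145),(231,51),(263,72)]])
print("tips",T,T.mean(0)); d=T[:2].mean(0)-T[2:].mean(0);print(np.linalg.norm(d),np.degrees(np.arctan2(d[1],d[0])))
m=P.mean(0)
for z in(.011,.077):print(proj("wrist",[m[0],m[1],z]),proj("top",[m[0],m[1],z]))
im=cv2.imread("pics/w3.png");cv2.imwrite("pics/w3c.png",cv2.resize(im[125:285,30:240],None,fx=3.6,fy=3.6,interpolation=cv2.INTER_CUBIC))
```

```text
plate [ 0.5886 -0.0304  0.011 ] [83, 73, 81, 72] [np.float64(-166.8325604171323), np.float64(103.73981171861946), np.float64(14.79629531351455), np.float64(-75.66210700526234)]
tips [[ 0.5709 -0.0465  0.077 ]
 [ 0.5656 -0.0248  0.077 ]
 [ 0.6149 -0.033   0.077 ]
 [ 0.6083 -0.0143  0.077 ]] [ 0.5899 -0.0297  0.077 ]
0.04500858016807896 -164.51738472739538
[208.5057 156.5597] [235.7308 345.5046]
[233.7146 100.5737] [231.675 347.097]
```

View pics/w3c.png

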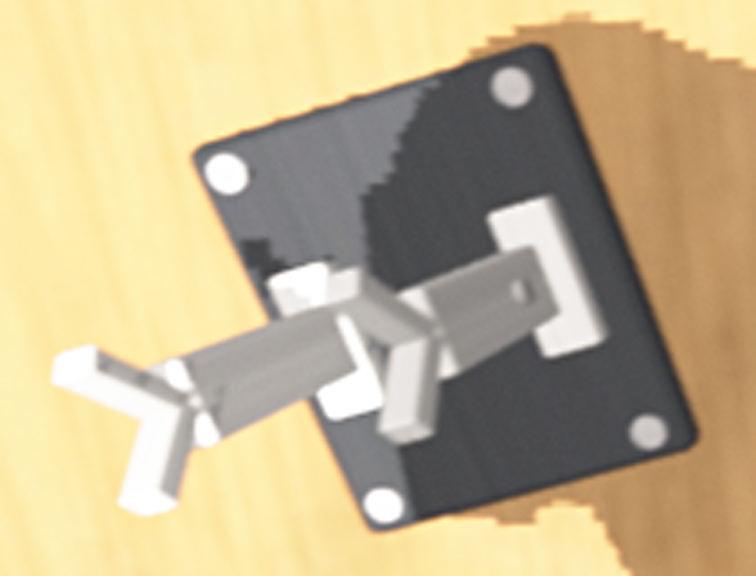

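w3c confirms the plate corners and fork tips, and both give a stand centre of (0.589, −0.030) and yaw of 15°. w3 was taken while the arm was still settling, so I'll check the drift against a settled picture before setting the lever down to regrip.

Run:
```python
from h import *
a=cv2.imread("pics/w3.png",0);b=cv2.cvtColor(snap("wrist","w4"),cv2.COLOR_RGB2GRAY)
f=lambda i:np.float32(i[120:290,30:240])
print(cv2.phaseCorrelate(f(a),f(b),cv2.createHanningWindow((210,170),cv2.CV_32F)))
s=sense();print(s["tcp_pos"]);plan([.474,.006,.0145],-92.3,5,3)
```

```text
((-2.4687721690296485, 2.018315427360406), 0.9500873848243996)
[0.4747 0.0063 0.0942]
[5, 0.1, 0.2, 26.6, -0.0, 0.0, -0.0002],
[5, 0.1, 0.2, 26.6, -0.0, 0.0, -0.0002],
[5, 0.1, 0.2, 26.6, -0.0, 0.0, -0.0002],
```

arm_command --pt "5 0 0 35 0 0 0" --pt "5 0 0 30 0 0 0" --pt "5 0 0 10 0 0 0" --pt "5 0 0 4.5 0 0 0" --pt "5 0 0 0 0 0 0" --pt "24 0 0 0 0 0 0" --pt "24 0 0 0 0 0 0" --pt "24 14 0 0 0 0 0"

```text
time_s: 7.0
tcp_pos: [0.4759, -0.0068, 0.016]
ee_rot: [[-0.038, -0.999, 0.004], [-0.999, 0.038, 0.001], [-0.001, -0.004, -1.0]]
wrist_force: [0.1, -0.3, -0.5]
gripper_width: 0.259
gripper_force: 0.0
```

arm_command --pt "24 14 0 0 0 0 0" --pt "24 0 0 0 0 0 0" --pt "24 0 0 0 0 0 0" --pt "5 0 0 0 0 0 0" --pt "5 0 0 0 0 0 0" --pt "5 0 0 0 0 0 0" --pt "5 0 0 0 0 0 0"

```text
time_s: 7.7
tcp_pos: [0.4739, -0.0215, 0.0147]
ee_rot: [[-0.04, -0.999, 0.001], [-0.999, 0.04, 0.0], [-0.0, -0.001, -1.0]]
wrist_force: [1.4, -1.3, -0.5]
gripper_width: 0.135
gripper_force: 30.0
```

arm_command --pt "5 0 0 -5 0 0 0" --pt "5 0 0 -15 0 0 0" --pt "5 0 0 -30 0 0 0" --pt "5 0 0 -30 0 0 0" --pt "5 0 0 0 0 0 0" --pt "5 0 0 0 0 0 0"

```text
time_s: 8.3
tcp_pos: [0.4726, -0.0217, 0.0944]
ee_rot: [[-0.041, -0.999, -0.001], [-0.999, 0.041, 0.0], [-0.0, 0.001, -1.0]]
wrist_force: [0.6, -0.0, -4.6]
gripper_width: 0.134
gripper_force: 30.0
```

Run:
```python
from h import *
a=cv2.imread("pics/w4.png");b=snap("wrist","w5")[:,:,::-1]
A=fm(10)
for n in("counterweight_mid","saddle_pivot","swivel_mid"):
  for c in("wrist","side"):
    if c=="side" : capture("side")
    else: capture("wrist")
    print(n,c,[(round(x["p"],2),x["location"]) for x in find_in(n,c)[:1]])
cv2.imwrite("pics/w5s.png",np.hstack([b[90:420,40:440],capture("side")[150:350,250:450,::-1].repeat(2,0)[:330].repeat(2,1)]))
```

```text
F,M [ 0.3085 -0.1348 -4.0155 -0.073  -0.0542 -0.0147] std [0.5973 0.3383 0.2416 0.0374 0.0324 0.0318] tcp [ 0.4728 -0.0219  0.0937] t 8.85 w 11.47915742747104 29.95303089497611
counterweight_mid wrist [(0.69, [251.0, 149.8])]
counterweight_mid side [(0.48, [192.6, 372.9])]
saddle_pivot wrist []
saddle_pivot side [(0.83, [243.5, 358.7])]
swivel_mid wrist [(0.56, [248.6, 149.6])]
swivel_mid side [(0.78, [285.8, 344.1])]
```

View pics/w5s.png

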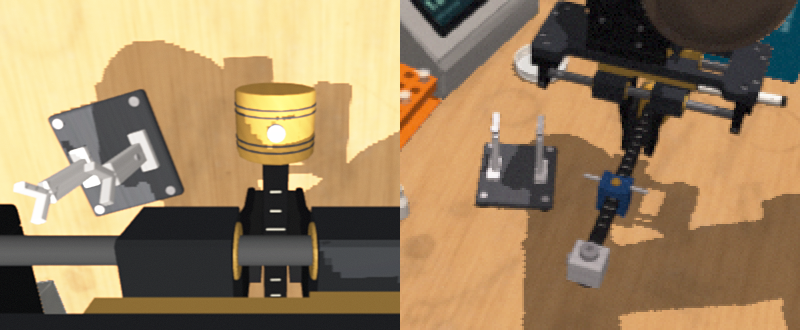

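The lever hangs from the grip at about −52, and the side view shows the saddle and swivel looking roughly level. I'll check the tilt numerically and plan the move over the stand.

Run:
```python
from h import *
s=sense();p=np.array([.4728,-.0219,.0940]);b=np.array([.040,.999,0])
for n,px,d,h in(("saddle",(243.5,358.7),.082,.0255),("swivel",(285.8,344.1),.156,.0095),("cw",(192.6,372.9),-.049,.0095)):
    X=p+b*d+[0,0,h]; print(n,px,"level proj",proj("side",X),"5deg sag",proj("side",X-[0,0,d*.087]))
    o,r=ray("side",px);  # point in vertical plane through bar
    k=np.array([-b[1],b[0],0]);t=(p-o)@k/(r@k);Y=o+t*r;print("  on plane",Y, "along",(Y-p)@b,"z-expected",Y[2]-X[2])
# target: pivot over the seat, saddle 82 mm ahead along bar yaw 105
y=np.radians(105);u=np.array([np.cos(y),np.sin(y),0]);C=np.array([.5903,-.029,0])
t=C-u*.082;print("tcp target",t);plan([t[0],t[1],.0942],-75,5)
```

```text
saddle (243.5, 358.7) level proj [237.2535 358.5896] 5deg sag [240.3378 358.2727]
  on plane [0.4758 0.054  0.0994] along 0.07596428249239885 z-expected -0.020120749900849166
swivel (285.8, 344.1) level proj [275.271  344.6909] 5deg sag [280.9391 344.2336]
  on plane [0.479  0.1322 0.0761] along 0.15421590766567003 z-expected -0.02740480739013991
cw (192.6, 372.9) level proj [197.7769 377.5094] 5deg sag [195.9968 377.7422]
  on plane [ 0.4729 -0.0187  0.1548] along 0.003249883385306749 z-expected 0.05131101594963665
tcp target [ 0.6115 -0.1082  0.    ]
[5, 20.2, -35.3, 0.1, -0.0, 0.0, -0.0756],
[5, 22.8, -33.7, 0.1, -0.0, 0.0, -0.0756],
[5, 25.3, -31.9, 0.1, -0.0, 0.0, -0.0756],
[5, 27.6, -29.9, 0.1, -0.0, 0.0, -0.0756],
```

Run:
```python
from h import *
s=sense();print(s["tcp_pos"],s["time_s"]);p=np.array([.4728,-.0219,.0940]);b=np.array([.040,.999,0])
for n,y,h in(("t-70",-70,4),("t-60",-60,4),("t-50",-50,4),("t-40",-40,4),("cwtop",-101,18),("cwface",-86,10)):
  for a in(0,5,10):
    c,si=np.cos(np.radians(a)),np.sin(np.radians(a));d=(y+52)/1000;h2=h/1000
    X=p+[0,0,.0095]+b*(d*c+h2*si)+np.array([0,0,1])*(h2*c-d*si);print(n,a,proj("wrist",X))
```

```text
[ 0.4736 -0.0217  0.0947] 9.5
t-70 0 [280.6074 316.1127]
t-70 5 [282.8348 316.1207]
t-70 10 [285.3308 316.1281]
t-60 0 [300.0051 316.0789]
t-60 5 [301.4074 316.0815]
t-60 10 [302.8939 316.0838]
t-50 0 [318.6804 316.0463]
t-50 5 [319.0991 316.0442]
t-50 10 [319.4524 316.042 ]
t-40 0 [336.6729 316.0149]
t-40 5 [335.9713 316.0086]
t-40 10 [335.09   316.0026]
cwtop 0 [223.3717 316.3366]
cwtop 5 [230.492  316.3657]
cwtop 10 [238.7961 316.3932]
cwface 0 [252.3883 316.2106]
cwface 5 [256.8942 316.2277]
cwface 10 [262.0398 316.2437]
```

The tick and counterweight rows match a level lever, so it hasn't slipped. I'll refine the saddle position from w4 and move over the stand.

Run:
```python
from h import *
im=cv2.imread("pics/w4.png");hsv=cv2.cvtColor(im,cv2.COLOR_BGR2HSV)
m=((hsv[:,:,0]>100)&(hsv[:,:,0]<128)&(hsv[:,:,1]>120)&(hsv[:,:,2]>30))[350:392,280:350]
print("rows",350+np.nonzero(m.any(1))[0],"cols",280+np.nonzero(m.any(0))[0][[0,-1]],m.sum(1))
v=hsv[200:392,310:322,2].max(1);print("tick rows",[200+i for i in range(1,190) if v[i]>110 and v[i]>=v[i-1] and v[i]>v[i+1]])
p=np.array([.4728,-.0219,.0940]);b=np.array([.040,.999,0])
P=lambda y,z,g:proj("wrist",p+b*(y-g)/1000+[0,0,.0095+(z-24)/1000])[0]
for g in(-24.5,-23.5): print(g,"ticks",[round(P(y,28,g),1) for y in range(-70,20,10)])
for sy in(27,29,31,33,35): print(sy,"bottom near edge",P(sy-10,14,-24),"top near",P(sy-10,44,-24))
```

```text
rows [377 378 379 380 381 382 383 384 385 386] cols [292 336] [ 0  0  0  0  0  0  0  0  0  0  0  0  0  0  0  0  0  0  0  0  0  0  0  0
  0  0  0 17 19 21 22 22 23 23 23 23 20  0  0  0  0  0]
tick rows [223, 244, 265, 285, 305, 323, 358, 375, 389]
-24.5 ticks [np.float64(223.2), np.float64(244.8), np.float64(265.6), np.float64(285.5), np.float64(304.7), np.float64(323.2), np.float64(341.1), np.float64(358.3), np.float64(374.8)]
-23.5 ticks [np.float64(221.0), np.float64(242.7), np.float64(263.5), np.float64(283.6), np.float64(302.9), np.float64(321.4), np.float64(339.3), np.float64(356.6), np.float64(373.2)]
27 bottom near edge 367.36967899506635 top near 409.5929147564136
29 bottom near edge 370.3734050717276 top near 412.98501070254594
31 bottom near edge 373.35790543941584 top near 416.35144406506095
33 bottom near edge 376.32336409397124 top near 419.6925049683073
35 bottom near edge 379.26996269083907 top near 423.00847917977785
```

arm_command --pt "5 20.2 -35.3 0 0 0 -0.0756" --pt "5 22.8 -33.7 0 0 0 -0.0756" --pt "5 25.3 -31.9 0 0 0 -0.0756" --pt "5 27.6 -29.9 0 0 0 -0.0756" --pt "5 0 0 0 0 0 0" --pt "5 0 0 0 0 0 0" --pt "5 0 0 0 0 0 0"

```text
time_s: 10.2
tcp_pos: [0.6104, -0.1079, 0.094]
ee_rot: [[0.258, -0.966, -0.002], [-0.966, -0.258, 0.0], [-0.001, 0.002, -1.0]]
wrist_force: [-0.2, 0.4, -4.9]
gripper_width: 0.129
gripper_force: 30.0
```

arm_command --pt "5 2.5 0 15 0 0 0" --pt "5 0 0 17 0 0 0" --pt "5 0 0 0 0 0 0" --pt "5 0 0 0 0 0 0"

```text
time_s: 10.6
tcp_pos: [0.6117, -0.1101, 0.063]
ee_rot: [[0.26, -0.966, -0.0], [-0.966, -0.26, -0.0], [0.0, 0.0, -1.0]]
wrist_force: [0.1, 0.1, -3.4]
gripper_width: 0.136
gripper_force: 30.0
```

Run:
```python
from h import *
y=np.radians(105);u=np.array([np.cos(y),np.sin(y),0]);C=np.array([.5903,-.029,0])
A=fm(6);p=A[6:9];print("pivot rel. seat: along",(p+u*.085-C)@u,"across",(p+u*.085-C)@[u[1],-u[0],0],"piv z",p[2]+.0255)
im=snap("side","s1")[:,:,::-1];print(proj("side",[.5903,-.029,.07]),proj("top",[.5903,-.029,.07]))
t=snap("top","t1")[:,:,::-1]
r,c=proj("side",[.5903,-.029,.07]).astype(int);r2,c2=proj("top",[.5903,-.029,.07]).astype(int)
k=lambda i,r,c:cv2.resize(i[r-35:r+35,c-40:c+40],(400,350),interpolation=cv2.INTER_CUBIC)
cv2.imwrite("pics/st1.png",np.hstack([k(im,r,c),k(t,r2,c2)]))
```

```text
F,M [-0.0525 -0.082  -4.168  -0.1153 -0.0778  0.0009] std [0.2324 0.62   0.4142 0.0315 0.0288 0.0185] tcp [ 0.6126 -0.1103  0.0637] t 10.9 w 11.265841643955106 29.962522397981957
pivot rel. seat: along 0.0006997216275220096 across 0.0004937856228997834 piv z 0.0892417006882815
[212.0589 309.6716] [231.3769 346.2993]
```

View pics/st1.png

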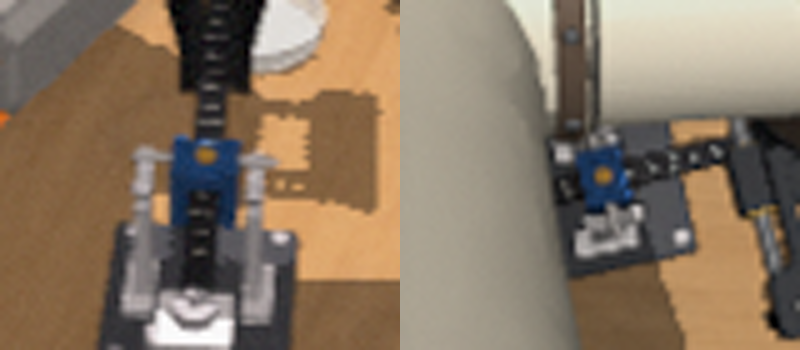

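The side and top crops show the saddle centred between the posts with the pins just above the forks, so I'll lower slowly and watch Fz.

arm_command --pt "5 0.5 0 4 0 0 0" --pt "5 0 0 4 0 0 0" --pt "5 0 0 0 0 0 0"

```text
time_s: 11.3
tcp_pos: [0.6115, -0.1111, 0.0536]
ee_rot: [[0.258, -0.966, -0.002], [-0.966, -0.258, 0.0], [-0.001, 0.002, -1.0]]
wrist_force: [0.3, -0.6, -4.7]
gripper_width: 0.133
gripper_force: 30.0
```

arm_command --pt "5 0 0 1 0 0 0" --pt "5 0 0 1 0 0 0" --pt "5 0 0 0 0 0 0"

```text
time_s: 11.6
tcp_pos: [0.6122, -0.111, 0.0525]
ee_rot: [[0.259, -0.966, -0.0], [-0.966, -0.259, 0.0], [-0.0, 0.0, -1.0]]
wrist_force: [-0.6, -0.3, -4.5]
gripper_width: 0.133
gripper_force: 30.0
```

arm_command --pt "5 0 0 1 0 0 0" --pt "5 0 0 1 0 0 0" --pt "5 0 0 0 0 0 0"

```text
time_s: 11.9
tcp_pos: [0.6123, -0.1111, 0.0506]
ee_rot: [[0.259, -0.966, -0.0], [-0.966, -0.259, -0.0], [0.0, 0.0, -1.0]]
wrist_force: [-0.0, -0.1, -3.4]
gripper_width: 0.136
gripper_force: 30.0
```

```bash
python3 -c "
from h import *
fm(6)"
```

```text
F,M [ 0.1453 -0.5377 -4.1134 -0.1538 -0.0674  0.0007] std [0.471  0.3706 0.3511 0.0175 0.0318 0.0335] tcp [ 0.6123 -0.1111  0.0507] t 12.2 w 11.435095766310184 29.9658126704162
```

arm_command --pt "5 0 0 1 0 0 0" --pt "5 0 0 1 0 0 0" --pt "5 0 0 0 0 0 0"

```text
time_s: 12.5
tcp_pos: [0.6123, -0.111, 0.0488]
ee_rot: [[0.259, -0.966, 0.0], [-0.966, -0.259, 0.0], [-0.0, -0.0, -1.0]]
wrist_force: [0.5, 0.3, -2.6]
gripper_width: 0.139
gripper_force: 30.0
```

arm_command --pt "5 0 0 1 0 0 0" --pt "5 0 0 0.5 0 0 0" --pt "5 0 0 0 0 0 0"

```text
time_s: 12.8
tcp_pos: [0.6123, -0.1109, 0.0474]
ee_rot: [[0.259, -0.966, 0.0], [-0.966, -0.259, 0.0], [-0.0, -0.0, -1.0]]
wrist_force: [-1.4, 0.9, 0.6]
gripper_width: 0.135
gripper_force: 30.0
```

```bash
python3 -c "
from h import *
fm(6)"
```

```text
F,M [-1.3486  1.391   0.0688  0.558   0.3129 -0.0278] std [0.4559 0.418  0.5366 0.0319 0.0247 0.0329] tcp [ 0.6123 -0.1109  0.0474] t 13.1 w 11.66927289066993 30.003582321405702
```

Contact at pivot height of about 73 mm, with a force along the bar: the pins are on the −y flank of the V. I'll shift about 2 mm toward +y to centre them.

arm_command --pt "5 -1 0 -0.5 0 0 0" --pt "5 -1 0 0 0 0 0" --pt "5 0 0 0 0 0 0"

```text
time_s: 13.4
tcp_pos: [0.6119, -0.1095, 0.0477]
ee_rot: [[0.259, -0.966, 0.0], [-0.966, -0.259, -0.0], [0.001, -0.0, -1.0]]
wrist_force: [-0.3, -1.2, -0.3]
gripper_width: 0.134
gripper_force: 30.0
```

```bash
python3 -c "
from h import *
fm(5)"
```

```text
F,M [-0.2646 -1.8208 -0.8166 -0.405  -0.042  -0.0455] std [0.4257 0.5274 0.5407 0.0105 0.0248 0.0211] tcp [ 0.6119 -0.1093  0.0477] t 13.65 w 11.571904221778192 30.04123443563003
```

arm_command --pt "5 0.8 0 -0.5 0 0 0" --pt "5 0 0 0 0 0 0"

```text
time_s: 13.85
tcp_pos: [0.6118, -0.1095, 0.0481]
ee_rot: [[0.258, -0.966, -0.0], [-0.966, -0.258, 0.0], [-0.001, 0.0, -1.0]]
wrist_force: [-0.3, 0.2, -0.6]
gripper_width: 0.13
gripper_force: 30.1
```

```bash
python3 -c "
from h import *
fm(5)"
```

```text
F,M [-0.3329  0.7985 -1.0471  0.3665  0.1714 -0.0625] std [0.4845 0.3264 0.3979 0.0633 0.0262 0.0201] tcp [ 0.6118 -0.1096  0.048 ] t 14.1 w 11.24425011121229 30.065938727930188
```

The pins appear home, since the stand carries about 3 N and force reverses with a 1 mm shift either way. I'll pull the bar through the saddle in steps and watch the load.

arm_command --pt "5 -2 0 0.3 0 0 0" --pt "5 -2 0 0 0 0 0" --pt "5 -2 0 0 0 0 0" --pt "5 -2 0 0 0 0 0" --pt "5 -2 0 0 0 0 0"

```text
time_s: 14.6
tcp_pos: [0.6094, -0.1002, 0.0479]
ee_rot: [[0.259, -0.966, 0.0], [-0.966, -0.259, -0.0], [0.0, -0.0, -1.0]]
wrist_force: [1.3, -2.1, -2.2]
gripper_width: 0.135
gripper_force: 30.1
```

```bash
python3 -c "
from h import *
fm(4)"
```

```text
F,M [-0.0302 -1.5998 -1.2159 -0.1871 -0.0297 -0.0525] std [0.5985 0.5111 0.504  0.1375 0.0413 0.0344] tcp [ 0.6093 -0.0999  0.0479] t 14.8 w 11.742804559253269 30.078431740694214
```

arm_command --pt "5 -2.5 0 0.3 0 0 0" --pt "5 -2.5 0 0 0 0 0" --pt "5 -2.5 0 0 0 0 0" --pt "5 -2.5 0 0 0 0 0" --pt "5 -2.5 0 0 0 0 0" --pt "5 0 0 0 0 0 0"

```text
time_s: 15.4
tcp_pos: [0.606, -0.0877, 0.0476]
ee_rot: [[0.259, -0.966, 0.0], [-0.966, -0.259, 0.0], [-0.0, -0.0, -1.0]]
wrist_force: [0.5, 0.1, -1.1]
gripper_width: 0.131
gripper_force: 30.1
```

```bash
python3 -c "
from h import *
fm(4)
snap('side','s2');print(find_in('saddle_pivot','side')[:1],proj('side',[.5903,-.029,.07]))"
```

```text
F,M [-0.2192  0.4773 -0.6229  0.1944  0.0336 -0.0579] std [0.5216 0.3842 0.2928 0.0894 0.0388 0.0092] tcp [ 0.6061 -0.0877  0.0475] t 15.6 w 11.279812172888619 30.099182349513285
[{'location': [176.3, 310.9], 'p': 0.69}] [212.0589 309.6716]
```

```bash
cat >> h.py <<'E'
def blue(im):
    h=cv2.cvtColor(im,cv2.COLOR_RGB2HSV)[165:260,270:350]
    m=((h[:,:,0]>100)&(h[:,:,0]<128)&(h[:,:,1]>120)&(h[:,:,2]>40)).astype(np.uint8)
    n,l,st,c=cv2.connectedComponentsWithStats(m);i=1+np.argmax(st[1:,4]);return st[i]+[270,165,0,0,0],c[i]+[270,165]
E
python3 -c "
from h import *
for n in('s1','s2'): print(blue(cv2.imread(f'pics/{n}.png')[:,:,::-1]))"
```

```text
(array([303, 204,  14,  19, 141]), array([309.461 , 212.2411]))
(array([303, 209,  14,  18, 150]), array([309.5533, 217.2   ]))
```

The saddle stays in the forks (blue centroid column unchanged) while the bar slides. Continuing by 20 mm.

arm_command --pt "5 -2.5 0 0.3 0 0 0" --pt "5 -2.5 0 0 0 0 0" --pt "5 -2.5 0 0 0 0 0" --pt "5 -2.5 0 0 0 0 0" --pt "5 0 0 0 0 0 0"

```text
time_s: 16.2
tcp_pos: [0.6035, -0.0781, 0.0472]
ee_rot: [[0.259, -0.966, 0.0], [-0.966, -0.259, 0.0], [-0.0, -0.0, -1.0]]
wrist_force: [0.4, -0.8, -1.3]
gripper_width: 0.132
gripper_force: 30.1
```

arm_command --pt "5 -2.5 0 0 0 0 0" --pt "5 -2.5 0 0 0 0 0" --pt "5 -2.5 0 0 0 0 0" --pt "5 -2.5 0 0 0 0 0" --pt "5 0 0 0 0 0 0" --pt "5 0.4 0 0 0 0 0" --pt "5 0 0 0 0 0 0"

```text
time_s: 16.9
tcp_pos: [0.6009, -0.0687, 0.0471]
ee_rot: [[0.259, -0.966, -0.0], [-0.966, -0.259, 0.001], [-0.001, 0.0, -1.0]]
wrist_force: [-0.7, 1.7, -1.6]
gripper_width: 0.131
gripper_force: 30.0
```

```bash
python3 -c "
from h import *
fm(6);print(blue(snap('side','s3')));snap('wrist','w6')"
```

```text
F,M [-0.2426  2.331  -1.3667  0.5796  0.051  -0.0941] std [0.5611 0.4277 0.2516 0.0262 0.0294 0.0338] tcp [ 0.6009 -0.0689  0.0472] t 17.2 w 11.521899546531353 30.00047776662541
(array([303, 208,  15,  19, 165]), array([309.5818, 216.5879]))
```

arm_command --pt "16 0 0 0 0 0 0" --pt "24 0 0 0 0 0 0" --pt "24 0 0 0 0 0 0" --pt "24 0 0 0 0 0 0"

```text
time_s: 17.7
tcp_pos: [0.6014, -0.0694, 0.0476]
ee_rot: [[0.259, -0.966, 0.001], [-0.966, -0.259, -0.0], [0.0, -0.001, -1.0]]
wrist_force: [-0.3, -1.1, -1.3]
gripper_width: 0.268
gripper_force: 0.0
```

Run:
```python
from h import *
i0=cv2.imread("pics/w6.png")[:,:,::-1]
def cw(im):
    h=cv2.cvtColor(im,cv2.COLOR_RGB2HSV);m=((h[:,:,0]>15)&(h[:,:,0]<32)&(h[:,:,1]>150)&(h[:,:,2]>70)).astype(np.uint8);m[290:]=0;m[:,:230]=0;m[:,400:]=0
    n,l,st,c=cv2.connectedComponentsWithStats(m);i=1+np.argmax(st[1:,4]);return st[i],c[i]
def ticks(im):
    v=cv2.cvtColor(im,cv2.COLOR_RGB2GRAY)[180:392,312:320].min(1).astype(int);return [180+k for k in range(2,210) if v[k]>110 and v[k]>=v[k-1] and v[k]>v[k+1]]
print("held",cw(i0),ticks(i0))
for k in range(3):
    fm(6);w=snap("wrist",f"w7{k}");print(cw(w),ticks(w));print(blue(snap("side",f"s7{k}")),find_in("swivel_mid","side")[:1])
```

```text
held (array([ 276,  173,   80,   28, 1424], dtype=int32), array([309.5316, 184.1636])) [182, 187, 193, 198, 206, 212, 220, 223, 230, 234, 240, 247, 250, 252, 282, 301, 319, 369, 387]
F,M [ 0.1668  0.3804 -0.2547  0.0744 -0.0239  0.0037] std [0.4625 0.4503 0.3017 0.0201 0.0301 0.0187] tcp [ 0.6012 -0.0693  0.0474] t 18.0 w 23.47878087557748 0.0
(array([ 280,  171,   83,   31, 1602], dtype=int32), array([315.3627, 183.5587])) [183, 189, 194, 197, 200, 207, 213, 226, 236, 243, 250, 255, 301, 320, 368, 387]
(array([303, 209,  15,  18, 164]), array([309.4878, 216.8537])) [{'location': [266.9, 301.2], 'p': 0.8}]
F,M [ 0.0265 -0.2159 -0.0302  0.0914 -0.0364  0.0107] std [0.2882 0.2356 0.3754 0.0353 0.027  0.019 ] tcp [ 0.6011 -0.0692  0.0473] t 18.45 w 24.052413522101855 0.0
(array([ 280,  171,   83,   31, 1602], dtype=int32), array([315.2116, 183.4688])) [183, 189, 193, 197, 200, 206, 214, 227, 233, 236, 242, 249, 255, 301, 319, 368, 387]
(array([303, 209,  15,  18, 161]), array([309.4161, 216.7702])) [{'location': [227.4, 310.9], 'p': 0.62}]
F,M [-0.2881 -0.2948 -0.1404  0.0664 -0.0143  0.0005] std [0.262  0.4117 0.2325 0.0364 0.0229 0.025 ] tcp [ 0.6011 -0.0692  0.0472] t 18.9 w 24.070129060969187 0.0
(array([ 280,  171,   83,   31, 1597], dtype=int32), array([315.1609, 183.4534])) [182, 189, 194, 197, 200, 206, 213, 215, 227, 234, 236, 242, 250, 255, 301, 319, 368, 387]
(array([303, 209,  15,  18, 160]), array([309.5   , 216.7125])) [{'location': [268.3, 302.9], 'p': 0.84}]
```

Run:
```python
from h import *
p5=cv2.imread("pics/w5.png");w=cv2.imread("pics/w72.png");s=cv2.imread("pics/s72.png");s3=cv2.imread("pics/s3.png")
k=lambda i:cv2.resize(i[170:270,270:350],(320,400),interpolation=cv2.INTER_CUBIC)
cv2.imwrite("pics/cmp.png",np.vstack([np.hstack([p5[170:345,250:450],w[170:345,250:450],cv2.imread("pics/w6.png")[170:345,250:450]])[:, :600],np.hstack([k(s3)[:,:300],k(s)[:,:300]])]))
```

```text
(no output)
```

View pics/cmp.png

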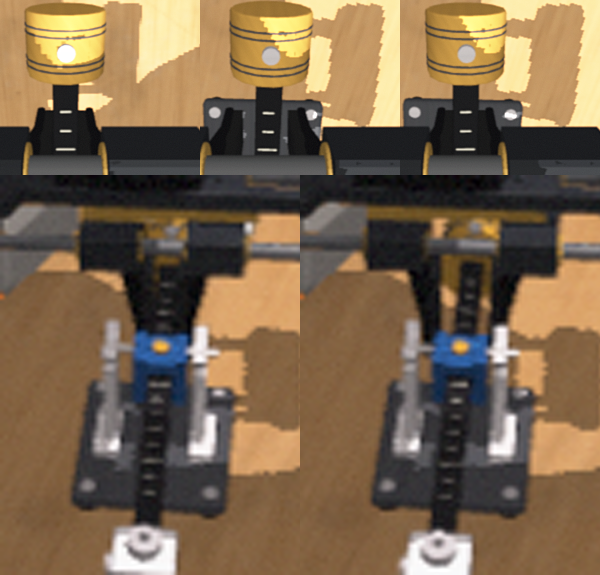

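Both pins lie in the forks. After release the counterweight moved only about 2 px, so the lever looks nearly balanced and is at rest. I'll quantify the tilt from ticks and the counterweight.

```bash
cat > tilt.py <<'E'
from h import *
def rows(name):
    im=cv2.imread(f"pics/{name}.png");g=cv2.cvtColor(im,cv2.COLOR_BGR2GRAY).astype(float)
    h=cv2.cvtColor(im,cv2.COLOR_BGR2HSV)
    c=np.abs(np.diff(g[330:331,280:350])).argmax()
    pr=g[255:335,311:321].mean(1);out=[]
    for k in range(2,78):
        if pr[k]==pr[max(0,k-4):k+5].max() and pr[k]>pr.min()+25:
            w=np.clip(pr[k-3:k+4]-np.median(pr),0,None);out.append(round(255+k-3+(w*np.arange(len(w))).sum()/w.sum(),1))
    b=(h[200:245,290:340,1]<60)&(h[200:245,290:340,2]>120);n,l,st,ce=cv2.connectedComponentsWithStats(b.astype(np.uint8))
    sc=[(int(a[4]),np.round(q[1]+200,1),np.round(q[0]+290,1)) for a,q in zip(st[1:],ce[1:]) if 15<a[4]<400]
    y=(h[:,305:325,0]>12)&(h[:,305:325,0]<35)&(h[:,305:325,1]>110);r=np.nonzero(y[150:275].sum(1)>10)[0]+150
    return out,sc,(r.min(),r.max())
if __name__=="__main__":
    import sys
    for n in sys.argv[1:]: print(n,*rows(n))
E
python3 tilt.py w5 w6 w70 w72
python3 - <<'E'
from h import *
s=sense();p=np.array(s["tcp_pos"]);p=np.array([.6012,-.0692,.0473]);u=np.array([-.259,.966,0]);C=p+u*.0425;C[2]=.0702
for a in(-8,-4,0,4,8):
    c,si=np.cos(np.radians(a)),np.sin(np.radians(a))
    f=lambda y,z:proj("wrist",C+u*((y)*c-(z-40)*si*-1)/1000+np.array([0,0,1])*((z-40)*c-y*si)/1000)[0]
    # y measured from saddle (saddle at lever -9.5), a>0: +y end down
    print(a,"t-70",f(-60.5,28),"t-60",f(-50.5,28),"t-50",f(-40.5,28),"screw",f(-91.5,42),"face",f(-76.5,38))
E
```

```text
w5 [np.float64(281.5), np.float64(300.6), np.float64(318.8)] [(18, np.float64(207.6), np.float64(328.2)), (274, np.float64(223.2), np.float64(315.8))] (np.int64(172), np.int64(255))
w6 [np.float64(281.7), np.float64(300.8), np.float64(318.9)] [(249, np.float64(223.4), np.float64(316.1))] (np.int64(151), np.int64(255))
w70 [np.float64(282.7), np.float64(301.5), np.float64(319.4)] [(258, np.float64(225.5), np.float64(320.6))] (np.int64(150), np.int64(257))
w72 [np.float64(282.7), np.float64(301.5), np.float64(319.4)] [(258, np.float64(225.5), np.float64(320.6))] (np.int64(150), np.int64(257))
-8 t-70 276.68642582276567 t-60 296.0388807679932 t-50 315.01785127825883 screw 216.85941079969012 face 248.73532020107794
-4 t-70 277.6744501883959 t-60 297.0124621021807 t-50 315.80982258658935 screw 219.10753841830632 face 251.08889083782236
0 t-70 279.3533806912698 t-60 298.55856022353294 t-50 317.0570803728955 screw 222.6563821613265 face 254.4657047058568
4 t-70 281.7726436593948 t-60 300.7091541042378 t-50 318.7788018467594 screw 227.6643760572778 face 258.9583703634357
8 t-70 284.98204072926933 t-60 303.4953354463318 t-50 320.9928864751901 screw 234.3013788294174 face 264.661422679934
```

The tilt is about +1° ± 2° and static. I'll retreat straight up and check that it really hangs free.

arm_command --pt "44 0 0 0 0 0 0" --pt "44 0 0 0 0 0 0" --pt "44 0 0 -10 0 0 0" --pt "44 0 0 -30 0 0 0" --pt "44 0 0 -30 0 0 0" --pt "44 0 0 0 0 0 0" --pt "44 0 0 0 0 0 0" --pt "44 0 0 0 0 0 0"

```text
time_s: 19.85
tcp_pos: [0.6003, -0.0692, 0.1167]
ee_rot: [[0.258, -0.966, -0.002], [-0.966, -0.258, 0.0], [-0.001, 0.001, -1.0]]
wrist_force: [-0.2, -0.1, 0.1]
gripper_width: 0.506
gripper_force: 0.0
```

```bash
python3 - <<'E'
from h import *
fm(6);w=snap("wrist","w8");s=snap("side","s8")
print(blue(s),find_in("swivel_mid","side")[:1],find_in("counterweight_mid","wrist")[:1])
h=cv2.cvtColor(w,cv2.COLOR_RGB2HSV)
b=((h[:,:,1]<60)&(h[:,:,2]>120))[200:340,280:350];n,l,st,ce=cv2.connectedComponentsWithStats(b.astype(np.uint8))
print([(int(a[4]),int(a[2]),np.round(q[1]+200,1),np.round(q[0]+280,1)) for a,q in zip(st[1:],ce[1:]) if 8<a[4]<600])
p=np.array([.6012,-.0692,sense()["tcp_pos"][2]]);u=np.array([-.259,.966,0]);C=np.array([*(p+u*.0425)[:2],.0702])
for a in(-12,-8,-4,0,4,8,12):
    c,si=np.cos(np.radians(a)),np.sin(np.radians(a))
    f=lambda y,z:round(float(proj("wrist",C+u*(y*c+(z-40)*si)/1000+np.array([0,0,1])*((z-40)*c-y*si)/1000)[0]),1)
    print(a,"ticks -70..0",[f(t+9.5,28) for t in range(-70,1,10)],"screw",f(-91.5,42))
E
python3 tilt.py w8
```

```text
F,M [ 0.151  -0.071   0.1321  0.0578 -0.0498  0.0025] std [0.3771 0.4311 0.4052 0.0218 0.02   0.0279] tcp [ 0.6005 -0.0693  0.1163] t 20.15 w 43.579836224705964 0.0
(array([303, 209,  14,  18, 151]), array([309.6225, 216.947 ])) [{'location': [270.7, 303.7], 'p': 0.77}] [{'location': [186.3, 314.9], 'p': 0.88}]
[(15, 9, np.float64(200.4), np.float64(318.2)), (24, 9, np.float64(238.1), np.float64(316.9)), (24, 9, np.float64(252.0), np.float64(316.2)), (29, 13, np.float64(265.8), np.float64(315.7)), (12, 8, np.float64(278.7), np.float64(315.5)), (23, 9, np.float64(291.1), np.float64(314.7)), (12, 6, np.float64(303.5), np.float64(314.5))]
-12 ticks -70..0 [236.9, 250.9, 264.8, 278.5, 292.2, 305.8, 319.2, 332.6] screw 191.8
-8 ticks -70..0 [236.4, 250.5, 264.4, 278.1, 291.6, 305.0, 318.1, 331.1] screw 191.8
-4 ticks -70..0 [236.4, 250.5, 264.3, 277.9, 291.2, 304.3, 317.1, 329.6] screw 192.6
0 ticks -70..0 [236.7, 250.8, 264.6, 277.9, 291.0, 303.7, 316.0, 328.1] screw 194.1
4 ticks -70..0 [237.6, 251.6, 265.1, 278.2, 290.9, 303.1, 315.1, 326.6] screw 196.6
8 ticks -70..0 [238.9, 252.7, 265.9, 278.7, 290.9, 302.7, 314.1, 325.1] screw 199.9
12 ticks -70..0 [240.8, 254.2, 267.1, 279.4, 291.2, 302.4, 313.3, 323.6] screw 204.2
w8 [np.float64(265.9), np.float64(278.9), np.float64(291.3), np.float64(303.4), np.float64(314.9), np.float64(323.3)] [(24, np.float64(238.1), np.float64(316.9))] (np.int64(150), np.int64(218))
```

Tick pitch hints at a few degrees with the swivel end down, but this view is too narrow to be sure. I'll take a view covering the whole bar.

arm_command --pt "60 -10 0 -35 0 0 0" --pt "60 -32 0 -30 0 0 0" --pt "60 -32 0 -30 0 0 0" --pt "60 -32 0 -5 0 0 0" --pt "60 0 0 0 0 0 0" --pt "60 0 0 0 0 0 0" --pt "60 0 0 0 0 0 0" --pt "60 0 0 0 0 0 0"

```text
time_s: 21.15
tcp_pos: [0.5735, 0.0322, 0.2165]
ee_rot: [[0.257, -0.966, -0.001], [-0.966, -0.257, -0.001], [0.0, 0.002, -1.0]]
wrist_force: [-0.2, -0.2, -0.1]
gripper_width: 0.689
gripper_force: 0.0
```

```bash
cat > fit.py <<'E'
from h import *
from scipy.optimize import least_squares
def bar(name,vis=True):
    w=snap("wrist",name);h=cv2.cvtColor(w,cv2.COLOR_RGB2HSV)
    b=((h[:,:,1]<70)&(h[:,:,2]>95)).astype(np.uint8);n,l,st,ce=cv2.connectedComponentsWithStats(b[:340,270:370])
    out=[]
    for a,q in zip(st[1:],ce[1:]):
        if 5<=a[2]<=16 and 1<=a[3]<=4 and a[4]>=6: out.append((round(q[1],1),round(q[0]+270,1),int(a[2])))
    return sorted(out)
if __name__=="__main__":
    print(bar("w9"))
    for n in("counterweight_mid","swivel_mid","saddle_pivot","stand_seat"): print(n,[(round(x["p"],2),np.round(x["location"],1)) for x in find_in(n,"wrist")[:1]])
    A=fm(8);p=A[6:9];u=np.array([-.259,.966,0]);C=np.array([.6012,-.0692,0])+u*.0425;C[2]=.07
    for a in(0,6):
        c,si=np.cos(np.radians(a)),np.sin(np.radians(a))
        print(a,[(t,*np.round(proj("wrist",C+u*((t+9.5)*c-12*si)/1000+np.array([0,0,1])*(-12*c-(t+9.5)*si)/1000),1)) for t in range(-80,90,10)])
E
python3 fit.py
```

```text
[(np.float64(85.6), np.float64(315.5), 8), (np.float64(98.5), np.float64(315.5), 8), (np.float64(123.0), np.float64(314.5), 8), (np.float64(135.0), np.float64(314.5), 8), (np.float64(179.5), np.float64(313.7), 6), (np.float64(189.8), np.float64(313.7), 6), (np.float64(199.9), np.float64(312.6), 6), (np.float64(209.8), np.float64(312.3), 6), (np.float64(219.6), np.float64(311.6), 11), (np.float64(229.1), np.float64(312.2), 7), (np.float64(238.9), np.float64(312.5), 6)]
counterweight_mid [(0.57, array([ 44.5, 314.3]))]
swivel_mid [(0.72, array([266. , 311.4]))]
saddle_pivot [(0.63, array([155.7, 312.7]))]
stand_seat [(0.68, array([147. , 298.7]))]
F,M [-0.2759  0.0347 -0.3493  0.054  -0.0443 -0.0054] std [0.6526 0.5214 0.3209 0.0423 0.0276 0.0284] tcp [0.5737 0.0331 0.2172] t 21.8 w 59.84036589471335 0.0
0 [(-80, np.float64(73.3), np.float64(314.9)), (-70, np.float64(86.1), np.float64(314.9)), (-60, np.float64(98.6), np.float64(314.9)), (-50, np.float64(110.8), np.float64(314.9)), (-40, np.float64(122.8), np.float64(314.9)), (-30, np.float64(134.6), np.float64(314.9)), (-20, np.float64
[... 523 characters left out ...]
p.float64(83.8), np.float64(314.9)), (-60, np.float64(96.7), np.float64(314.9)), (-50, np.float64(109.2), np.float64(314.9)), (-40, np.float64(121.4), np.float64(314.9)), (-30, np.float64(133.2), np.float64(314.9)), (-20, np.float64(144.8), np.float64(314.9)), (-10, np.float64(156.1), np.float64(314.9)), (0, np.float64(167.0), np.float64(314.9)), (10, np.float64(177.7), np.float64(314.8)), (20, np.float64(188.1), np.float64(314.8)), (30, np.float64(198.3), np.float64(314.8)), (40, np.float64(208.2), np.float64(314.8)), (50, np.float64(217.9), np.float64(314.8)), (60, np.float64(227.3), np.float64(314.8)), (70, np.float64(236.5), np.float64(314.8)), (80, np.float64(245.5), np.float64(314.8))]
```

The whole-bar ticks fit a tilt of about +4.3° (swivel end down) with the pins home, so the bar needs to go about 1.4 mm toward the counterweight side. I'll go back, grip with a matching 4.3° tilt, and shift.

arm_command --pt "40 32 0 20 0 0 0" --pt "40 32 0 30 0 0 0" --pt "40 32 0 35 0 0 0" --pt "40 12 0 35 0 0.075 0" --pt "34 0 0 25 0 0 0" --pt "34 0 0 25 0 0 0" --pt "34 0 0 0 0 0 0" --pt "34 0 0 0 0 0 0"

```text
time_s: 22.6
tcp_pos: [0.603, -0.0748, 0.0477]
ee_rot: [[0.258, -0.966, 0.019], [-0.963, -0.259, -0.073], [0.075, 0.0, -0.997]]
wrist_force: [0.9, -0.9, 0.6]
gripper_width: 0.39
gripper_force: 0.0
```

Run:
```python
from fit import *
fm(4);print(bar("w10"))
print(blue(snap("side","s10")))
```

```text
F,M [-0.0415 -0.0576  0.4698  0.2085  0.015   0.0156] std [0.4573 0.2479 0.1494 0.014  0.0325 0.0562] tcp [ 0.6038 -0.0745  0.0491] t 22.8 w 33.96319491478117 0.0
[(np.float64(208.2), np.float64(302.0), 15), (np.float64(210.0), np.float64(319.5), 10), (np.float64(210.1), np.float64(336.2), 14), (np.float64(217.0), np.float64(338.0), 11), (np.float64(217.2), np.float64(320.3), 14), (np.float64(244.6), np.float64(337.1), 13), (np.float64(289.1), np.float64(320.5), 12), (np.float64(308.1), np.float64(320.0), 11)]
(array([303, 209,  14,  18, 153]), array([309.5686, 217.1438]))
```

arm_command --pt "20 0 0 1 0 0 0" --pt "12 0 0 0 0 0 0" --pt "5 0 0 0 0 0 0" --pt "5 0 0 0 0 0 0" --pt "5 0 0 0 0 0 0" --pt "5 0 0 0 0 0 0"

```text
time_s: 23.5
tcp_pos: [0.6025, -0.0749, 0.0464]
ee_rot: [[0.258, -0.966, 0.019], [-0.963, -0.258, -0.072], [0.075, 0.0, -0.997]]
wrist_force: [-0.3, -0.6, 0.7]
gripper_width: 0.131
gripper_force: 29.9
```

```bash
python3 -c "
from h import *
fm(5)"
```

```text
F,M [ 0.1165 -0.4331  0.1776  0.1028  0.1138 -0.1199] std [0.4228 0.3102 0.2724 0.0213 0.0304 0.031 ] tcp [ 0.6025 -0.0749  0.0464] t 23.75 w 11.452129737684391 29.946888461709023
```

arm_command --pt "5 1 0 0 0 0 0" --pt "5 1 0 0 0 0 0" --pt "5 0 0 0 0 0 0" --pt "5 0 0 0 0 0 0"

```text
time_s: 24.15
tcp_pos: [0.603, -0.0766, 0.0465]
ee_rot: [[0.258, -0.966, 0.019], [-0.963, -0.259, -0.072], [0.075, 0.0, -0.997]]
wrist_force: [-1.5, 1.7, 1.4]
gripper_width: 0.13
gripper_force: 29.9
```

```bash
python3 -c "
from h import *
fm(4)"
```

```text
F,M [-1.5561  2.2026  1.082   0.8326  0.3677 -0.1158] std [0.0912 0.5089 0.1948 0.0475 0.0174 0.0385] tcp [ 0.603  -0.0767  0.0465] t 24.35 w 11.261158954918027 29.945288579910994
```

arm_command --pt "16 0 0 0 0 0 0" --pt "30 0 0 0 0 0 0" --pt "40 0 0 0 0 0 0" --pt "40 0 0 -10 0 0 0" --pt "40 0 0 -40 0 0 0" --pt "40 0 0 -25 0 -0.075 0" --pt "60 -32 0 -30 0 0 0" --pt "60 -35 0 -35 0 0 0"

```text
time_s: 25.15
tcp_pos: [0.5841, -0.0072, 0.1877]
ee_rot: [[0.255, -0.967, -0.0], [-0.967, -0.255, 0.0], [-0.0, 0.0, -1.0]]
wrist_force: [-0.8, 0.4, 1.3]
gripper_width: 0.56
gripper_force: 0.0
```

arm_command --pt "60 -40 0 -30 0 0 0" --pt "60 -3 0 0 0 0 0" --pt "60 0 0 0 0 0 0" --pt "60 0 0 0 0 0 0" --pt "60 0 0 0 0 0 0" --pt "60 0 0 0 0 0 0" --pt "60 0 0 0 0 0 0" --pt "60 0 0 0 0 0 0"

```text
time_s: 25.95
tcp_pos: [0.5732, 0.0344, 0.2159]
ee_rot: [[0.258, -0.966, -0.001], [-0.966, -0.258, -0.0], [0.0, 0.001, -1.0]]
wrist_force: [-0.3, -0.3, 0.0]
gripper_width: 0.69
gripper_force: 0.0
```

```bash
cat > th.py <<'E'
from fit import *
import sys
T0=[-70,-60,-50,-40,-30,-20,0,10,20,30,40,50,60,70]
u=np.array([-.259,.966,0]);C=np.array([.6012,-.0692,0])+u*.0425;C[2]=.07
def model(x,t):
    a=np.radians(x[0]);c,si=np.cos(a),np.sin(a);d=t-x[1]
    return np.array([proj("wrist",C+u*((k)*c-12*si+x[2])/1000+np.array([0,0,1])*(-12*c-k*si)/1000)[0] for k in d])
def fit(obs):
    obs=np.array(obs);t=np.arange(-80,90,10.)
    x=np.array([2.,-9.5,0])
    for it in range(8):
        m=model(x,t);j=[np.argmin(abs(m-o)) for o in obs];ok=np.array([abs(m[k]-o)<4 for k,o in zip(j,obs)])
        tt=t[j][ok];oo=obs[ok]
        r=least_squares(lambda q:model([q[0],x[1],q[1]],tt)-oo,[x[0],x[2]],loss="soft_l1");x[[0,2]]=r.x
    return x,np.round(r.fun,2),tt
b=bar(sys.argv[1]);print(b);fm(6)
x,res,tt=fit([q[0] for q in b if 300<q[1]<325]);print("tilt",x[0],"offset",x[2],res,tt)
if len(sys.argv)>2: print("old",fit([85.6,98.5,123,135,179.5,189.8,199.9,209.8,219.6,229.1,238.9]))
print(blue(snap("side","sx"+sys.argv[1])))
E
python3 th.py w11 old
```

```text
[(np.float64(81.0), np.float64(315.7), 9), (np.float64(94.0), np.float64(315.3), 9), (np.float64(106.5), np.float64(315.1), 13), (np.float64(118.7), np.float64(314.7), 9), (np.float64(130.7), np.float64(314.4), 8), (np.float64(142.1), np.float64(314.6), 6), (np.float64(160.5), np.float64(312.5), 6), (np.float64(175.9), np.float64(313.4), 6), (np.float64(186.5), np.float64(313.0), 5), (np.float64(197.0), np.float64(312.7), 7), (np.float64(206.7), np.float64(312.5), 6), (np.float64(216.9), np.float64(312.0), 10), (np.float64(226.9), np.float64(312.2), 7), (np.float64(236.1), np.float64(311.8), 7)]
F,M [-0.3427  0.0718 -0.1468  0.0765 -0.0129  0.0042] std [0.224  0.5274 0.4247 0.0363 0.0321 0.0315] tcp [0.5732 0.0348 0.2163] t 26.3 w 60.033822780417644 0.0
tilt 3.041958488847356 offset -0.940006580539449 [ 0.13 -0.03 -0.01  0.02 -0.04  0.22 -0.17 -0.13 -0.22  0.27  0.03 -0.22
  0.13] [-70. -60. -50. -40. -30. -20.  10.  20.  30.  40.  50.  60.  70.]
old (array([ 5.3408, -9.5   ,  3.1067]), array([-0.08, -0.13,  0.05, -0.08, -0.07,  0.07,  0.17,  0.22,  0.14,
        0.13, -0.4 ]), array([-70., -60., -40., -30.,  10.,  20.,  30.,  40.,  50.,  60.,  70.]))
(array([303, 210,  14,  17, 156]), array([309.2692, 217.3462]))
```

The tilt is now about +3°, down from 4–5°, but my reading could carry a bias of about 1.5°. Viewing from the opposite side (tool turned 180°) would cancel it.

Run:
```python
from h import *
print(sense()["joints"])
u=np.array([-.259,.966]);c=np.array([.6012,-.0692])+u*.0425;t=c-u*.065;print(t)
s=sense();E=np.array(s["ee_rot"]);print("shift in tool",E.T@(np.array([*t,.2163])-s["tcp_pos"]))
```

```text
[ 19.6479  17.7178  -8.1226   0.0007 -64.1524  -4.6557]
[ 0.607  -0.0909]
shift in tool [ 0.1304 -0.0001  0.0001]
```

arm_command --pt "60 44 0 0 0 0 0" --pt "60 43 0 0 0 0 0" --pt "60 43 0 0 0 0 0" --pt "60 0 0 0 0 0 0.146" --pt "60 0 0 0 0 0 0.146" --pt "60 0 0 0 0 0 0.146" --pt "60 0 0 0 0 0 0.146" --pt "60 0 0 0 0 0 0.146"

```text
time_s: 27.15
tcp_pos: [0.6068, -0.0907, 0.2163]
ee_rot: [[-0.457, -0.89, 0.0], [-0.89, 0.457, 0.0], [-0.0, -0.0, -1.0]]
wrist_force: [-0.4, 0.4, -0.4]
gripper_width: 0.686
gripper_force: 0.0
```

arm_command --pt "60 0 0 0 0 0 0.146" --pt "60 0 0 0 0 0 0.146" --pt "60 0 0 0 0 0 0.146" --pt "60 0 0 0 0 0 0.146" --pt "60 0 0 0 0 0 0.146" --pt "60 0 0 0 0 0 0.146" --pt "60 0 0 0 0 0 0.146" --pt "60 0 0 0 0 0 0.146"

```text
time_s: 27.95
tcp_pos: [0.6068, -0.0906, 0.2164]
ee_rot: [[-0.997, 0.072, 0.0], [0.072, 0.997, 0.0], [-0.0, 0.0, -1.0]]
wrist_force: [0.1, 0.2, -0.7]
gripper_width: 0.689
gripper_force: 0.0
```

arm_command --pt "60 0 0 0 0 0 0.146" --pt "60 0 0 0 0 0 0.146" --pt "60 0 0 0 0 0 0.146" --pt "60 0 0 0 0 0 0.146" --pt "60 0 0 0 0 0 0.146" --pt "60 0 0 0 0 0 0.146" --pt "60 0 0 0 0 0 0.146" --pt "60 0 0 0 0 0 0.146"

```text
time_s: 28.75
tcp_pos: [0.6068, -0.0906, 0.2163]
ee_rot: [[-0.325, 0.946, 0.0], [0.946, 0.325, -0.0], [-0.0, 0.0, -1.0]]
wrist_force: [0.3, -0.1, 0.1]
gripper_width: 0.687
gripper_force: 0.0
```

arm_command --pt "60 0 0 0 0 0 0" --pt "60 0 0 0 0 0 0" --pt "60 0 0 0 0 0 0" --pt "60 0 0 0 0 0 0"

```text
time_s: 29.15
tcp_pos: [0.6068, -0.0907, 0.2163]
ee_rot: [[-0.332, 0.943, 0.0], [0.943, 0.332, -0.0], [-0.0, -0.0, -1.0]]
wrist_force: [0.2, 0.7, 0.3]
gripper_width: 0.69
gripper_force: 0.0
```

```bash
python3 - <<'E'
from h import *
s=sense();E=np.array(s["ee_rot"]);print(s["joints"],np.degrees(np.arctan2(E[1,0],E[0,0])))
E
python3 th.py w12
```

```text
[   6.599    21.4917   -2.4867    0.0018  -66.0215 -167.2107] 109.38906045008285
[(np.float64(65.4), np.float64(330.4), 8), (np.float64(78.1), np.float64(329.2), 7), (np.float64(90.5), np.float64(328.0), 12), (np.float64(102.8), np.float64(327.0), 7), (np.float64(114.7), np.float64(325.6), 6), (np.float64(126.3), np.float64(324.2), 6), (np.float64(137.9), np.float64(323.1), 7), (np.float64(172.1), np.float64(319.4), 6), (np.float64(182.5), np.float64(318.2), 8), (np.float64(193.0), np.float64(317.0), 7), (np.float64(203.7), np.float64(316.2), 12), (np.float64(214.0), np.float64(314.8), 7), (np.float64(224.3), np.float64(314.1), 7)]
F,M [ 0.3442  0.0615 -0.2961 -0.0468 -0.1436  0.0044] std [0.183  0.4073 0.4521 0.0183 0.0182 0.0119] tcp [ 0.6068 -0.0907  0.2163] t 29.5 w 59.96775496611851 0.0
tilt 1.281746490785753 offset -1.922313159002818 [-0.01  0.06 -0.37  0.09  0.26  0.04  0.04 -0.13] [ 20.  10. -20. -30. -40. -50. -60. -70.]
(array([303, 210,  14,  17, 155]), array([309.2516, 217.2903]))
```

```bash
sed -i 's/300<q\[1\]<325/300<q[1]<340/; s/x=np.array(\[2.,-9.5,0\])/x=np.array([2.,-9.,0])/' th.py; python3 th.py w13
```

```text
[(np.float64(65.4), np.float64(330.4), 8), (np.float64(78.0), np.float64(329.0), 7), (np.float64(90.4), np.float64(327.4), 12), (np.float64(102.7), np.float64(326.9), 7), (np.float64(114.7), np.float64(325.6), 6), (np.float64(126.2), np.float64(324.0), 7), (np.float64(137.9), np.float64(323.1), 7), (np.float64(172.0), np.float64(319.2), 6), (np.float64(182.4), np.float64(318.3), 8), (np.float64(193.0), np.float64(317.0), 7), (np.float64(203.7), np.float64(316.2), 12), (np.float64(214.0), np.float64(314.8), 7), (np.float64(224.3), np.float64(314.1), 7)]
F,M [ 0.1431  0.3844  0.0273 -0.0484 -0.1396  0.0007] std [0.5608 0.4356 0.4515 0.0375 0.0105 0.0287] tcp [ 0.6068 -0.0907  0.2163] t 29.9 w 60.14532267030651 0.0
tilt 3.5517523085133935 offset -0.8307165626089061 [-0.07 -0.09 -0.11 -0.23 -0.24  0.06 -0.03 -0.37  0.15  0.29  0.18  0.31
  0.29] [ 70.  60.  50.  40.  30.  20.  10. -20. -30. -40. -50. -60. -70.]
(array([303, 210,  14,  17, 155]), array([309.2839, 217.3419]))
```

Opposite views both give about +3.3°, so the bias is small. I'll shift about 1 mm more the same way, with 2.4 mm commanded because roughly 1.4 mm is lost to compliance, gripping from this orientation.

arm_command --pt "40 16.3 1.2 30 0 0 0.077" --pt "40 0 0 45 0 0 0" --pt "34 0 0 40 0 -0.058 0" --pt "34 0 0 34 0 0 0" --pt "34 0 0 20 0 0 0" --pt "34 0 0 0 0 0 0" --pt "34 0 0 0 0 0 0"

```text
time_s: 30.65
tcp_pos: [0.6044, -0.0798, 0.0481]
ee_rot: [[-0.26, 0.965, 0.014], [0.964, 0.261, -0.052], [-0.054, 0.0, -0.999]]
wrist_force: [0.8, 0.2, 0.5]
gripper_width: 0.392
gripper_force: 0.0
```

```bash
python3 -c "
from h import *
fm(5);print(blue(snap('side','s14')));s=sense();print(s['joints']);w=snap('wrist','w14')"
```

```text
F,M [-0.0087  0.2182  0.2203  0.0433 -0.1138  0.0122] std [0.4593 0.3141 0.4937 0.029  0.0116 0.0265] tcp [ 0.605  -0.0796  0.0494] t 30.9 w 34.03743939347402 0.0
(array([303, 210,  14,  17, 155]), array([309.2452, 217.471 ]))
[   9.1872   30.387   -16.792     4.4966  -42.4563 -177.4045]
```

arm_command --pt "20 0 0 0 0 0 0" --pt "12 0 0 0 0 0 0" --pt "5 0 0 0 0 0 0" --pt "5 0 0 0 0 0 0" --pt "5 0 0 0 0 0 0" --pt "5 0 0 0 0 0 0"

```text
time_s: 31.6
tcp_pos: [0.6038, -0.0797, 0.0477]
ee_rot: [[-0.26, 0.966, 0.014], [0.964, 0.26, -0.051], [-0.053, 0.0, -0.999]]
wrist_force: [0.5, 0.6, 0.6]
gripper_width: 0.134
gripper_force: 29.9
```

```bash
python3 -c "
from h import *
fm(5)"
```

```text
F,M [-0.1321 -0.0241 -0.1128  0.0474 -0.1456 -0.0869] std [0.5053 0.5261 0.5541 0.0266 0.0081 0.0169] tcp [ 0.6038 -0.0797  0.0477] t 31.85 w 11.483284879582 29.920986592769623
```

arm_command --pt "5 -1.2 0 0 0 0 0" --pt "5 -1.2 0 0 0 0 0" --pt "5 0 0 0 0 0 0" --pt "5 0 0 0 0 0 0"

```text
time_s: 32.25
tcp_pos: [0.6044, -0.0819, 0.0478]
ee_rot: [[-0.26, 0.965, 0.014], [0.964, 0.26, -0.051], [-0.053, -0.0, -0.999]]
wrist_force: [-0.1, 1.7, -0.5]
gripper_width: 0.131
gripper_force: 29.9
```

```bash
python3 -c "
from h import *
fm(4);print(sense()['joints'])"
```

```text
F,M [-0.7094  2.3751  0.5404  0.668   0.0144 -0.1038] std [0.293  0.3685 0.597  0.016  0.0207 0.0404] tcp [ 0.6044 -0.0819  0.0478] t 32.45 w 11.419301061139393 29.920693337917328
[   8.9599   30.5449  -16.7088    4.4809  -42.5076 -177.1611]
```

arm_command --pt "16 0 0 0 0 0 0" --pt "30 0 0 0 0 0 0" --pt "40 0 0 0 0 0 0" --pt "40 0 0 -10 0 0 0" --pt "40 0 0 -40 0 0 -0.05" --pt "40 0 0 -25 0 0.058 0" --pt "60 -6 0 -45 0 0 0" --pt "60 -8 0 -49 0 0 -0.02"

```text
time_s: 33.25
tcp_pos: [0.6075, -0.0922, 0.2184]
ee_rot: [[-0.328, 0.945, -0.005], [0.945, 0.328, 0.004], [0.005, -0.004, -1.0]]
wrist_force: [2.0, -0.5, -0.9]
gripper_width: 0.562
gripper_force: 0.0
```

arm_command --pt "60 0 0 0 0 0 0" --pt "60 0 0 0 0 0 0" --pt "60 0 0 0 0 0 0" --pt "60 0 0 0 0 0 0" --pt "60 0 0 0 0 0 0" --pt "60 0 0 0 0 0 0" --pt "60 0 0 0 0 0 0" --pt "60 0 0 0 0 0 0"

```text
time_s: 34.05
tcp_pos: [0.6081, -0.0918, 0.2164]
ee_rot: [[-0.327, 0.945, -0.004], [0.945, 0.327, 0.004], [0.005, -0.003, -1.0]]
wrist_force: [-0.1, -0.7, 0.0]
gripper_width: 0.692
gripper_force: 0.0
```

```bash
python3 th.py w15
```

```text
[(np.float64(62.9), np.float64(329.8), 9), (np.float64(76.1), np.float64(328.2), 7), (np.float64(89.1), np.float64(326.9), 11), (np.float64(101.9), np.float64(326.1), 7), (np.float64(114.1), np.float64(324.4), 6), (np.float64(126.1), np.float64(323.2), 7), (np.float64(137.9), np.float64(322.5), 6), (np.float64(171.3), np.float64(318.9), 7), (np.float64(182.0), np.float64(318.0), 7), (np.float64(192.3), np.float64(316.9), 7), (np.float64(202.5), np.float64(316.0), 11), (np.float64(212.4), np.float64(314.9), 7), (np.float64(222.0), np.float64(313.7), 7)]
F,M [ 0.3471  0.0049  0.1288 -0.078  -0.1463  0.002 ] std [0.4156 0.4938 0.5208 0.0232 0.0135 0.0304] tcp [ 0.6081 -0.0918  0.2166] t 34.4 w 59.81168760569477 0.0
tilt -5.184875464548194 offset -3.4455538500124545 [-0.19 -0.02  0.   -0.12  0.03  0.07  0.    0.09  0.01  0.08  0.01  0.01
  0.08] [ 70.  60.  50.  40.  30.  20.  10. -20. -30. -40. -50. -60. -70.]Traceback (most recent call last):
  File "th.py", line 19, in <module>
    print(blue(snap("side","sx"+sys.argv[1])))
               ~~~~^^^^^^^^^^^^^^^^^^^^^^^^^
  File "h.py", line 14, in snap
    im=capture(cam);cv2.imwrite(f"pics/{name}.png",im[:,:,::-1]);return im
ValueError: 200 camera calls are used up
```

The camera calls are used up. The last reading was −5.2°, possibly still swinging. I can still measure the bar's height by touch, closing the fingers at a chosen height over the counterweight side: they stop at 12 mm if the bar is there and shut if it is lower.

arm_command --pt "40 6 0 40 0 0 0.05" --pt "30 0 0 45 0 0 0" --pt "24 0 0 45 0 0 0" --pt "24 0 0 22.5 0 0 0" --pt "24 0 0 0 0 0 0" --pt "24 0 0 0 0 0 0"

```text
time_s: 35.0
tcp_pos: [0.6063, -0.0857, 0.0648]
ee_rot: [[-0.28, 0.96, -0.003], [0.96, 0.28, 0.003], [0.004, -0.002, -1.0]]
wrist_force: [1.1, -0.1, 0.8]
gripper_width: 0.297
gripper_force: 0.0
```

```bash
python3 -c "
from station import sense
s=sense();print(s['tcp_pos'],s['ee_rot'],s['joints'],s['time_s'],s['wrist_force'])"
```

```text
[ 0.60625399 -0.08570974  0.06479474] [[-0.28008344  0.95997023 -0.00322847]
 [ 0.95996702  0.2800936   0.00329937]
 [ 0.00407157 -0.00217512 -0.99998935]] [   6.97567011   30.01780898  -12.65339057   -0.28502268  -47.48980463
 -170.5172017 ] 35.0 [ 1.09784264 -0.07853596  0.80987189]
```

arm_command --pt "4 0 0 0 0 0 0" --pt "4 0 0 0 0 0 0" --pt "4 0 0 0 0 0 0" --pt "4 0 0 0 0 0 0" --pt "4 0 0 0 0 0 0"

```text
time_s: 35.5
tcp_pos: [0.6056, -0.0856, 0.0647]
ee_rot: [[-0.28, 0.96, -0.003], [0.96, 0.28, 0.004], [0.005, -0.002, -1.0]]
wrist_force: [-0.1, 0.4, -0.0]
gripper_width: 0.058
gripper_force: 0.0
```

arm_command --pt "24 0 0 0 0 0 0" --pt "24 0 0 0 0 0 0" --pt "24 0 0 2.5 0 0 0" --pt "4 0 0 0 0 0 0" --pt "4 0 0 0 0 0 0" --pt "4 0 0 0 0 0 0" --pt "4 0 0 0 0 0 0"

```text
time_s: 36.2
tcp_pos: [0.6056, -0.0856, 0.0617]
ee_rot: [[-0.28, 0.96, -0.004], [0.96, 0.28, 0.004], [0.005, -0.003, -1.0]]
wrist_force: [-0.6, 0.7, -0.2]
gripper_width: 0.062
gripper_force: 0.0
```

arm_command --pt "24 0 0 0 0 0 0" --pt "24 0 0 0 0 0 0" --pt "24 0 0 0 0 0 0" --pt "24 0 0 2 0 0 0" --pt "4 0 0 0 0 0 0" --pt "4 0 0 0 0 0 0" --pt "4 0 0 0 0 0 0" --pt "4 0 0 0 0 0 0"

```text
time_s: 37.0
tcp_pos: [0.6053, -0.0856, 0.0596]
ee_rot: [[-0.279, 0.96, -0.004], [0.96, 0.279, 0.004], [0.005, -0.003, -1.0]]
wrist_force: [-0.5, -0.6, -0.9]
gripper_width: 0.12
gripper_force: 29.9
```

The bar top is between 51.6 and 53.7 mm at d = 60 mm, so the tilt is about −5.2° and static. I need about +1.8 mm of bar slip toward +y, so I'll regrip fully and command about 2.3 mm.

arm_command --pt "30 0 0 0 0 0 0" --pt "30 0 0 0 0 0 0" --pt "30 0 0 0 0 0 0" --pt "30 6 0 8 0 0 0" --pt "30 0 0 11 0 0 0" --pt "30 0 0 0 0 0 0" --pt "30 0 0 0 0 0 0" --pt "14 0 0 0 0 0 0"

```text
time_s: 37.8
tcp_pos: [0.6039, -0.0798, 0.0407]
ee_rot: [[-0.28, 0.96, -0.004], [0.96, 0.28, 0.004], [0.005, -0.003, -1.0]]
wrist_force: [0.8, 0.6, 0.6]
gripper_width: 0.308
gripper_force: 0.0
```

arm_command --pt "5 0 0 0 0 0 0" --pt "5 0 0 0 0 0 0" --pt "5 0 0 0 0 0 0" --pt "5 0 0 0 0 0 0" --pt "5 0 0 0 0 0 0"

```text
time_s: 38.3
tcp_pos: [0.6041, -0.0797, 0.041]
ee_rot: [[-0.279, 0.96, -0.003], [0.96, 0.279, 0.004], [0.005, -0.002, -1.0]]
wrist_force: [0.4, 0.6, 0.4]
gripper_width: 0.129
gripper_force: 29.8
```

arm_command --pt "5 1.2 0 -0.1 0 0 0" --pt "5 1.1 0 -0.1 0 0 0" --pt "5 0 0 0 0 0 0" --pt "5 0 0 0 0 0 0"

```text
time_s: 38.7
tcp_pos: [0.6034, -0.0776, 0.0411]
ee_rot: [[-0.28, 0.96, -0.003], [0.96, 0.28, 0.004], [0.005, -0.002, -1.0]]
wrist_force: [2.2, -1.0, 0.1]
gripper_width: 0.134
gripper_force: 29.8
```

arm_command --pt "16 0 0 0 0 0 0" --pt "30 0 0 0 0 0 0" --pt "30 0 0 0 0 0 0" --pt "30 0 0 -15 0 0 0" --pt "30 -6 0 -12.5 0 0 0" --pt "30 0 0 0 0 0 0" --pt "30 0 0 0 0 0 0" --pt "30 0 0 0 0 0 0"

```text
time_s: 39.5
tcp_pos: [0.6043, -0.0835, 0.0678]
ee_rot: [[-0.279, 0.96, -0.005], [0.96, 0.279, 0.004], [0.005, -0.004, -1.0]]
wrist_force: [0.0, 0.1, -0.8]
gripper_width: 0.343
gripper_force: 0.0
```

arm_command --pt "24 0 0 0 0 0 0" --pt "24 0 0 0 0 0 0" --pt "24 0 0 0 0 0 0" --pt "24 0 0 0 0 0 0" --pt "24 0 0 0 0 0 0" --pt "24 0 0 0 0 0 0" --pt "24 0 0 0 0 0 0" --pt "24 0 0 0 0 0 0"

```text
time_s: 40.3
tcp_pos: [0.6049, -0.0834, 0.0684]
ee_rot: [[-0.28, 0.96, -0.004], [0.96, 0.28, 0.004], [0.005, -0.003, -1.0]]
wrist_force: [0.2, -0.7, 0.4]
gripper_width: 0.275
gripper_force: 0.0
```

arm_command --pt "24 0 0 0 0 0 0" --pt "24 0 0 0 0 0 0" --pt "24 0 0 0 0 0 0" --pt "4 0 0 0 0 0 0" --pt "4 0 0 0 0 0 0" --pt "4 0 0 0 0 0 0" --pt "4 0 0 0 0 0 0" --pt "4 0 0 0 0 0 0"

```text
time_s: 41.1
tcp_pos: [0.6049, -0.0834, 0.0684]
ee_rot: [[-0.279, 0.96, -0.004], [0.96, 0.28, 0.004], [0.005, -0.003, -1.0]]
wrist_force: [0.9, 0.3, 0.5]
gripper_width: 0.053
gripper_force: 0.0
```

arm_command --pt "24 0 0 0 0 0 0" --pt "24 0 0 0 0 0 0" --pt "24 0 0 0 0 0 0" --pt "24 0 0 2.5 0 0 0" --pt "4 0 0 0 0 0 0" --pt "4 0 0 0 0 0 0" --pt "4 0 0 0 0 0 0" --pt "4 0 0 0 0 0 0"

```text
time_s: 41.9
tcp_pos: [0.6049, -0.0834, 0.0659]
ee_rot: [[-0.28, 0.96, -0.004], [0.96, 0.28, 0.004], [0.005, -0.003, -1.0]]
wrist_force: [-0.2, -0.2, -0.4]
gripper_width: 0.064
gripper_force: 0.0
```

arm_command --pt "24 0 0 0 0 0 0" --pt "24 0 0 0 0 0 0" --pt "24 0 0 0 0 0 0" --pt "24 0 0 1.7 0 0 0" --pt "4 0 0 0 0 0 0" --pt "4 0 0 0 0 0 0" --pt "4 0 0 0 0 0 0" --pt "4 0 0 0 0 0 0"

```text
time_s: 42.7
tcp_pos: [0.6052, -0.0834, 0.0644]
ee_rot: [[-0.28, 0.96, -0.003], [0.96, 0.28, 0.004], [0.005, -0.002, -1.0]]
wrist_force: [-0.0, -0.3, 0.2]
gripper_width: 0.084
gripper_force: 0.0
```

arm_command --pt "24 0 0 0 0 0 0" --pt "24 0 0 0 0 0 0" --pt "24 0 0 0 0 0 0" --pt "24 0 0 1.4 0 0 0" --pt "4 0 0 0 0 0 0" --pt "4 0 0 0 0 0 0" --pt "4 0 0 0 0 0 0" --pt "4 0 0 0 0 0 0"

```text
time_s: 43.5
tcp_pos: [0.6047, -0.0835, 0.0627]
ee_rot: [[-0.279, 0.96, -0.004], [0.96, 0.279, 0.004], [0.005, -0.003, -1.0]]
wrist_force: [-0.1, 0.7, 0.7]
gripper_width: 0.131
gripper_force: 29.9
```

The touch probes put the bar top at 55.6 mm at d = 57 mm, i.e. about −2.4° if heights are exact. I'll probe the swivel side as well to cancel any height bias, after turning back for j6's range.

arm_command --pt "24 0 0 0 0 0 0" --pt "30 0 0 0 0 0 0" --pt "30 0 0 0 0 0 0" --pt "30 0 0 -30 0 0 0" --pt "30 0 0 -40 0 0 0" --pt "30 0 0 0 0 0 -0.1486" --pt "30 0 0 0 0 0 -0.1486" --pt "30 0 0 0 0 0 -0.1486"

```text
time_s: 44.3
tcp_pos: [0.6054, -0.0835, 0.1334]
ee_rot: [[-0.671, 0.742, -0.003], [0.742, 0.671, 0.004], [0.005, 0.001, -1.0]]
wrist_force: [1.1, 0.6, 0.1]
gripper_width: 0.345
gripper_force: 0.0
```

arm_command --pt "30 0 0 0 0 0 -0.1486" --pt "30 0 0 0 0 0 -0.1486" --pt "30 0 0 0 0 0 -0.1486" --pt "30 0 0 0 0 0 -0.1486" --pt "30 0 0 0 0 0 -0.1486" --pt "30 0 0 0 0 0 -0.1486" --pt "30 0 0 0 0 0 -0.1486" --pt "30 0 0 0 0 0 -0.1486"

```text
time_s: 45.1
tcp_pos: [0.6053, -0.0836, 0.1329]
ee_rot: [[-0.938, -0.346, -0.004], [-0.346, 0.938, 0.004], [0.002, 0.005, -1.0]]
wrist_force: [0.3, -0.6, 0.3]
gripper_width: 0.346
gripper_force: 0.0
```

arm_command --pt "30 0 0 0 0 0 -0.1486" --pt "30 0 0 0 0 0 -0.1486" --pt "30 0 0 0 0 0 -0.1486" --pt "30 0 0 0 0 0 -0.1486" --pt "30 0 0 0 0 0 -0.1486" --pt "30 0 0 0 0 0 -0.1486" --pt "30 0 0 0 0 0 -0.1486" --pt "30 0 0 0 0 0 -0.1486"

```text
time_s: 45.9
tcp_pos: [0.6053, -0.0836, 0.1329]
ee_rot: [[-0.029, -1.0, -0.004], [-1.0, 0.029, 0.004], [-0.004, 0.004, -1.0]]
wrist_force: [0.3, -0.1, 0.5]
gripper_width: 0.344
gripper_force: 0.0
```

arm_command --pt "30 -38 0 0 0 0 -0.1486" --pt "30 -38 0 0 0 0 -0.1486" --pt "30 -38 0 0 0 0 0" --pt "30 0 0 0 0 0 0" --pt "30 0 0 0 0 0 0"

```text
time_s: 46.4
tcp_pos: [0.5923, 0.0296, 0.1335]
ee_rot: [[0.261, -0.965, -0.004], [-0.965, -0.261, 0.004], [-0.005, 0.002, -1.0]]
wrist_force: [-0.9, 0.1, -0.4]
gripper_width: 0.345
gripper_force: 0.0
```

arm_command --pt "26 0 17 0 0 0 0" --pt "26 0 0 35 0 0 0" --pt "26 0 0 28 0 0 0" --pt "26 0 0 0 0 0 0" --pt "4 0 0 0 0 0 0" --pt "4 0 0 0 0 0 0" --pt "4 0 0 0 0 0 0" --pt "4 0 0 0 0 0 0"

```text
time_s: 47.2
tcp_pos: [0.5763, 0.0247, 0.0715]
ee_rot: [[0.259, -0.966, -0.002], [-0.966, -0.259, 0.004], [-0.005, 0.001, -1.0]]
wrist_force: [0.4, 0.0, 0.9]
gripper_width: 0.069
gripper_force: 0.0
```

arm_command --pt "26 0 0 0 0 0 0" --pt "26 0 0 0 0 0 0" --pt "26 0 0 0 0 0 0" --pt "26 0 0 2 0 0 0" --pt "4 0 0 0 0 0 0" --pt "4 0 0 0 0 0 0" --pt "4 0 0 0 0 0 0" --pt "4 0 0 0 0 0 0"

```text
time_s: 48.0
tcp_pos: [0.5756, 0.0246, 0.0683]
ee_rot: [[0.259, -0.966, -0.004], [-0.966, -0.259, 0.004], [-0.005, 0.003, -1.0]]
wrist_force: [0.1, 0.3, 0.0]
gripper_width: 0.071
gripper_force: 0.0
```

arm_command --pt "26 0 0 0 0 0 0" --pt "26 0 0 0 0 0 0" --pt "26 0 0 0 0 0 0" --pt "26 0 0 2 0 0 0" --pt "4 0 0 0 0 0 0" --pt "4 0 0 0 0 0 0" --pt "4 0 0 0 0 0 0" --pt "4 0 0 0 0 0 0"

```text
time_s: 48.8
tcp_pos: [0.5756, 0.0246, 0.0663]
ee_rot: [[0.259, -0.966, -0.004], [-0.966, -0.259, 0.004], [-0.005, 0.003, -1.0]]
wrist_force: [0.7, -0.6, -0.4]
gripper_width: 0.074
gripper_force: 0.0
```

arm_command --pt "26 0 0 0 0 0 0" --pt "26 0 0 0 0 0 0" --pt "26 0 0 0 0 0 0" --pt "26 0 0 2 0 0 0" --pt "4 0 0 0 0 0 0" --pt "4 0 0 0 0 0 0" --pt "4 0 0 0 0 0 0" --pt "4 0 0 0 0 0 0"

```text
time_s: 49.6
tcp_pos: [0.576, 0.0248, 0.0645]
ee_rot: [[0.259, -0.966, -0.003], [-0.966, -0.259, 0.004], [-0.005, 0.002, -1.0]]
wrist_force: [0.6, 1.3, -0.7]
gripper_width: 0.111
gripper_force: 30.0
```

The bar top is 57.3 mm on the swivel side and 55.6 mm on the counterweight side, so the tilt is about −0.9°, well within 4°. I'll release, retreat, let it settle and hand in.

arm_command --pt "20 0 0 0 0 0 0" --pt "34 0 0 0 0 0 0" --pt "40 0 0 0 0 0 0" --pt "40 0 0 -10 0 0 0" --pt "40 0 0 -40 0 0 0" --pt "40 0 0 -50 0 0 0" --pt "40 0 0 -20 0 0 0" --pt "40 0 0 0 0 0 0"

```text
time_s: 50.4
tcp_pos: [0.5783, 0.0245, 0.1896]
ee_rot: [[0.26, -0.966, 0.005], [-0.966, -0.26, 0.006], [-0.004, -0.007, -1.0]]
wrist_force: [0.8, 0.2, -0.3]
gripper_width: 0.456
gripper_force: 0.0
```

arm_command --pt "40 0 0 0 0 0 0" --pt "40 0 0 0 0 0 0" --pt "40 0 0 0 0 0 0" --pt "40 0 0 0 0 0 0" --pt "40 0 0 0 0 0 0" --pt "40 0 0 0 0 0 0" --pt "40 0 0 0 0 0 0" --pt "40 0 0 0 0 0 0"

```text
time_s: 51.2
tcp_pos: [0.5761, 0.0242, 0.1843]
ee_rot: [[0.259, -0.966, -0.004], [-0.966, -0.259, 0.004], [-0.005, 0.003, -1.0]]
wrist_force: [-0.3, -0.8, 0.1]
gripper_width: 0.461
gripper_force: 0.0
```

arm_command --pt "40 0 0 0 0 0 0" --pt "40 0 0 0 0 0 0" --pt "40 0 0 0 0 0 0" --pt "40 0 0 0 0 0 0" --pt "40 0 0 0 0 0 0" --pt "40 0 0 0 0 0 0" --pt "40 0 0 0 0 0 0" --pt "40 0 0 0 0 0 0"

```text
time_s: 52.0
tcp_pos: [0.5761, 0.0242, 0.1843]
ee_rot: [[0.259, -0.966, -0.004], [-0.966, -0.259, 0.004], [-0.005, 0.003, -1.0]]
wrist_force: [0.3, -0.1, -0.2]
gripper_width: 0.457
gripper_force: 0.0
```

arm_command --pt "40 0 0 0 0 0 0" --pt "40 0 0 0 0 0 0" --pt "40 0 0 0 0 0 0" --pt "40 0 0 0 0 0 0" --pt "40 0 0 0 0 0 0" --pt "40 0 0 0 0 0 0" --pt "40 0 0 0 0 0 0" --pt "40 0 0 0 0 0 0"

```text
time_s: 52.8
tcp_pos: [0.5761, 0.0242, 0.1843]
ee_rot: [[0.259, -0.966, -0.004], [-0.966, -0.259, 0.004], [-0.005, 0.003, -1.0]]
wrist_force: [-0.3, -0.5, 0.6]
gripper_width: 0.458
gripper_force: 0.0
```

```bash
python3 -c "
from station import finish_job
print(finish_job())"
```

```text
the job is handed in; nothing more can be done
None
```

I handed the job in at about 53 s with the lever hanging in the forks at an estimated −1° (limit 4°); that tilt comes from finger-touch probes because the 200 camera calls had run out, so nothing was seen after the last adjustment, and no verdict came back.

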